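# Square and lock up the colour blocks

## Robot

A 6-joint arm with a two-finger parallel gripper is mounted at the origin on the work surface. World frame = base frame: x ahead of the robot, y to its left, z up, the work surface at z = 0. Lengths are in m, angles in rad, forces in N, time in s.
With the tool pointing down it reaches from about 0.325 to 0.875 m from the base axis. Payload 4.4 kg.
Tool frame: the origin (TCP) lies on the centre line of the jaws, within the pads' length; the fingertips stand 11 mm ahead of it and the grasp point (between the pads) lies 8 mm behind it; z points along the fingers, y is the direction in which the jaws open and shut (so a half turn about z gives the same grasp; the last joint's range is limited). The gripper opens to 85 mm and grips with 20 to 120 N. Pads are 22 mm wide; open, the fingers measure 114 mm over their backs; the gripper's body (76 mm by 85 mm) begins 54 mm behind the grasp point. The pads swing forward as they close: fully open they stand 13 mm farther back than shut.
Start: joints at [-1.357, 0.207, 1.542, -0, 1.393, -0.15], TCP at [0.205, -0.537, 0.242] pointing down, gripper open.
Joint ranges: [-2.73, 2.73], [-0.86, 2.22], [0.23, 2.46], [-1.11, 4.25], [0.08, 2.63], [-2.82, 2.82]. Speed limits (rad/s): [2.79, 2.79, 3.14, 3.14, 3.14, 3.14].

## Interface

Orientations are given as a rotation vector (axis times angle).
In Python, from workcell import robot gives the robot as it stands.
- The arm moves only by the tool send_rows, never from a script. Its arguments are lists of equal length, an entry for each row: "jaw": the opening, from 0 (shut) to 1 (fully open); "translation": the shift along the world's x, y, z in mm, a list of three; "twist": the turn about the world's z in rad. A call has 1 to 12 rows; each row shifts and turns the commanded pose from where the row before left it; what a row does not reach is not made up. A row lasts 1/12 s, in which the tool goes at most 41.7 mm and 7.16 degrees, less where a joint would pass 70% of its speed; a pose out of reach is approached as far as the arm can. A call with a gripper value outside its range is refused whole. The fingers move at their own pace and stop on an object; "newtons" is the grip in N (left out, the last holds). Time passes only in rows, so rows that do not move let the fingers close. It gives the time, the measured TCP pose, the force and the opening at its end, in the units of the state.
- robot.sense(): the state, without advancing time (a new reading comes with each control period).
- robot.grab_frame(name): name is "scene" or "top" or "wrist"; returns the picture (384x512x3 uint8, red, green, blue); there is no depth.
- robot.camera_model(name): a dict with "mtx" (3x3 intrinsics, pixels), "distortion" ([k1, k2, p1, p2, k3] as OpenCV has them; the pictures are not rectified), "camera_from_world" (4x4, takes a point from world to camera coordinates). Camera axes: x right, y up, looking along -z (the intrinsics and any distortion apply to the point x, -y, -z); pixel columns grow to the right and rows downward; lengths in m; the calibration is good to about 2 mm. A picture is of the moment at which its call begins: read the wrist's pose just before it. camera_model takes no time and is no camera call; for the wrist camera it gives the pose at the moment of the call.
- robot.job_done(): hands the job in, once; it reports no verdict.
Trained networks look in the newest picture that a camera, given by its name, has taken for a name from the list of things; names that differ only in an ending like _2 or _b are one class to them, and where a whole thing is asked for, a point or a joint stands for the part that bears it (a point fixed in the world has none). Each returns a list of dicts, best first, with "score" (0 to 1); they miss things now and then, are a little off and sometimes report something else, mostly with a low value. They report only what shows in the picture. A call takes as long as a camera call. They do not tell look-alikes from the thing itself.
- robot.boxes_of(target, camera): "centre" ([column, row] in pixels, amid what is visible of it).
- robot.regions_of(target, camera): "region" (384x512 bool, what is visible of it) and "centre" ([column, row] in pixels, amid what is visible of it).
- robot.pinpoint(target, camera): "centre" ([column, row] in pixels: a listed point, or the origin of a listed thing).
The state is a dict: "t": time; "qpos": joint angles; "qd": joint speeds; "effort": joint torques, N m; "position": TCP position; "tcp_rot": TCP orientation; "force": force on the tool from outside, world axes, zero at the start; "ft_torque": the same for the moment, N m; "opening": opening from 0.0 (shut) to 1.0 (fully open).
Only numpy, scipy, OpenCV 4.12 (cv2) and the standard library are available. Lean on these libraries where they do the work, as an engineer would, in place of code of your own. Each camera call takes 0.05 s, during which the arm holds its last target.

## Task

Draw the brass bar of the press bed fully open, then load the printing blocks that lie on the spinning turntable, one block at a time in printing order: yellow, then red, then blue (one colour may be missing). Lift each block off, push it square against both fences of the registration corner with its long side along the long fence and let go of it there, then pick it up at that known angle and lay it flat, inked face up, in the bed pocket with the slip of its colour. When all are in, slide the brass bar home against them, and leave the bowl, ink jar and brush alone.

Things in the scene. Friction and masses are not known exactly. Their poses are not given: they have to be found in the camera images.
- wheel (a joint): angle (rad) of the turntable's round grey disc about its upright axis, counter-clockwise from above; it turns on a nearly frictionless bearing, without stop or lock, at the lightest touch
- turntable: the turntable: fixed foot carrying the freely spinning disc, 260 mm across; origin under its centre on the table; disc's top 45 mm above the table. The blocks start lying on the disc, at any angle, centres about 70 to 90 mm from the axis
- jig_corner (a point): registration corner: fixed 130 x 120 x 8 mm plate with two fences 10 mm high. Point: on the plate's top where the fence faces meet. Long fence (110 mm) along y, face x = 0; short fence (85 mm) along x, face y = 0; free plate on the -x, -y side, 105 mm each way. A squared block's centre is at (-23, -36, +14) mm here, long side along y
- jig: the same registration corner: aluminium plate with two dark fences along its far (+x) and left (+y) edges; origin under the plate's centre
- bed_mid (a point): grey fixed press bed, 106 x 260 mm, three pockets in a row at y = -84, 0, 84 mm. Point: mid-row on the pocket floor, 6 mm above the table. Pockets are 76 mm long in y between ribs; in x from a fixed ledge (face x = 23 mm) to the brass bar (face x = -36 mm open, -24 mm home). Ribs, ledge, bar: 8 mm high
- bar (a joint): travel (m) of the brass lock-up bar along the bed's +x, 0 fully open to 0.012 home against the blocks; it slides with about 2 N of friction and stays where it is left. It starts home or nearly so
- bar_post (a point): one of the two upright steel posts on the lock-up bar, 16 mm in diameter, standing 36 mm above the 8 mm bar (its top 50 mm above the table); the point is on its axis, 40 mm above the table. It stands 18 mm behind (-x) the bar's face, at y = +42 mm of the bed, the other at y = -42 mm; either can be pinched or pushed to slide the bar; axes as the bed's
- block_yellow: the yellow wood block as a body (origin at the centre of its underside, axes as at its centre point)
- mid_yellow (a point): centre of the yellow block: pale wood printing block, 72 mm long (its x) by 46 mm wide (its y) by 28 mm high, about 75 g, with yellow inked relief on its upper face; it is the same turned half round. May be absent
- pocket_yellow (a point): yellow paper slip lying in one of the bed's pockets, marking the pocket of the yellow block; the point is at the pocket's centre on the floor when the bar is home, x across the row as the bed's x, y along the row. A seated block's centre is 14 mm above it and its long side lies along this y
- block_red: the red wood block as a body (origin at the centre of its underside, axes as at its centre point)
- mid_red (a point): centre of the red block: pale wood printing block, 72 mm long (its x) by 46 mm wide (its y) by 28 mm high, about 75 g, with red inked relief on its upper face; it is the same turned half round. May be absent
- pocket_red (a point): red paper slip lying in one of the bed's pockets, marking the pocket of the red block; the point is at the pocket's centre on the floor when the bar is home, x across the row as the bed's x, y along the row. A seated block's centre is 14 mm above it and its long side lies along this y
- block_blue: the blue wood block as a body (origin at the centre of its underside, axes as at its centre point)
- mid_blue (a point): centre of the blue block: pale wood printing block, 72 mm long (its x) by 46 mm wide (its y) by 28 mm high, about 75 g, with blue inked relief on its upper face; it is the same turned half round. May be absent
- pocket_blue (a point): blue paper slip lying in one of the bed's pockets, marking the pocket of the blue block; the point is at the pocket's centre on the floor when the bar is home, x across the row as the bed's x, y along the row. A seated block's centre is 14 mm above it and its long side lies along this y
- bowl: terracotta bowl, 100 mm across, 50 mm high; to be left alone; origin under its centre
- inkjar: amber ink jar, 56 mm across, 75 mm high; to be left alone; origin under its centre
- brush: brush lying on the table, about 170 mm long; to be left alone; origin near its middle
Mind the look-alikes: they are no part of the job. What is shaped like the block_blue but black or turquoise is not meant. Leave any green look-alike of the block_yellow alone.

How it is judged:
By the outcome, as a careful person would: the job done as asked, in the order asked, and still so for the second after the job is handed in, with the robot touching nothing.
Of block_yellow, block_red, block_blue only 2 to 3 are there at a start; the rules pass over those that are not, and their reading is None.
At some moment in a run one of block_yellow, block_red, block_blue may be knocked a few centimetres aside while the robot is not near it.
It also fails if it takes over 210 s, if anything falls off the work surface, if the arm or the gripper's body presses on something with over 40 N, if the wrist force passes 120 N, or if a joint passes its speed limit or range.

## Working session

There is one attempt and no reset: what is moved stays moved. The work goes in short steps, Python scripts to look and compute and a tool call to move; the robot and the scene stay as the last step left them, time stands still between calls to the robot, and variables do not carry over. Pictures are saved under pics/ and viewed, and the job is handed in when it is done.

Besides the shell and the picture viewer there is one more tool, called after "Emit:" as name([rows], argument=value, ...), one row to a line, values as JSON. send_rows: Moves the arm, as the interface text tells. Its arguments: {"type":"object","properties":{"jaw":{"type":"array","items":{"type":"number"}},"translation":{"type":"array","items":{"type":"array","items":{"type":"number"}}},"twist":{"type":"array","items":{"type":"number"}},"newtons":{"type":"number"}},"required":["jaw","translation","twist"]}

```bash
ls; mkdir -p pics; cat > h.py <<'E'
import numpy as np, cv2
from workcell import robot
def save(name,fn,crop=None,scale=1):
    im=robot.grab_frame(name)
    a=im
    if crop: a=a[crop[1]:crop[3],crop[0]:crop[2]]
    if scale!=1: a=cv2.resize(a,None,fx=scale,fy=scale,interpolation=cv2.INTER_CUBIC)
    cv2.imwrite('pics/'+fn,a[:,:,::-1]); return im
def ray(cam,px,m=None):
    m=m or robot.camera_model(cam)
    K=np.array(m['mtx'],float);d=np.array(m['distortion'],float);T=np.array(m['camera_from_world'])
    u=cv2.undistortPoints(np.array(px,float).reshape(-1,1,2),K,d).reshape(-1,2)
    R=T[:3,:3];c=-R.T@T[:3,3]
    dc=np.stack([u[:,0],-u[:,1],-np.ones(len(u))],1)
    return c,dc@R
def toz(cam,px,z,m=None):
    c,d=ray(cam,px,m)
    return c+d*((z-c[2])/d[:,2])[:,None]
def proj(cam,P,m=None):
    m=m or robot.camera_model(cam)
    K=np.array(m['mtx'],float);d=np.array(m['distortion'],float);T=np.array(m['camera_from_world'])
    P=np.atleast_2d(P)@T[:3,:3].T+T[:3,3]
    P=P*[1,-1,-1]
    return cv2.projectPoints(P.reshape(-1,1,3),np.zeros(3),np.zeros(3),K,d)[0].reshape(-1,2)
E
python3 - <<'E'
from h import *
np.set_printoptions(precision=4,suppress=True)
print(robot.sense())
for c in ['scene','top','wrist']:
    save(c,c+'0.png',scale=1.5)
    m=robot.camera_model(c);print(c,m['mtx'],m['distortion']);T=np.array(m['camera_from_world']);print(-T[:3,:3].T@T[:3,3]);print(T[:3,:3])
E
```

```text
pics
{'t': 0.0, 'qpos': array([-1.3565,  0.2075,  1.543 ,  0.    ,  1.3935, -0.1505]), 'qd': array([-0.0013,  0.0011,  0.0019,  0.0005, -0.0005, -0.0004]), 'effort': array([  0.0005, -38.3028, -29.16  ,  -0.0002,   0.0106,   0.    ]), 'position': array([ 0.205 , -0.5364,  0.2411]), 'tcp_rot': array([-3.0871, -0.5694,  0.0001]), 'force': array([ 1.2998, -0.4696,  0.385 ]), 'ft_torque': array([ 0.0217, -0.0168,  0.0139]), 'opening': 0.9974718692152248}
scene [[404.1935   0.     250.2273]
 [  0.     404.1935 195.6741]
 [  0.       0.       1.    ]] [-0.0093  0.      0.      0.      0.    ]
[ 1.297  -1.0114  0.8549]
[[ 0.7997  0.5999 -0.0252]
 [-0.3183  0.4592  0.8293]
 [ 0.5091 -0.6552  0.5582]]
top [[416.5432   0.     258.0622]
 [  0.     416.5432 191.2417]
 [  0.       0.       1.    ]] [-0.1192  0.      0.      0.      0.    ]
[ 0.4482 -0.0974  1.4591]
[[-0.0191 -0.9996 -0.0206]
 [ 0.9948 -0.021   0.0994]
 [-0.0997 -0.0186  0.9948]]
wrist [[291.9089   0.     252.0382]
 [  0.     291.9089 194.2269]
 [  0.       0.       1.    ]] [-0.0384  0.      0.      0.      0.    ]
[ 0.2804 -0.5065  0.3731]
[[ 0.3583 -0.9336 -0.0015]
 [ 0.8866  0.3407 -0.3129]
 [ 0.2926  0.1108  0.9498]]
```

View pics/top0.png

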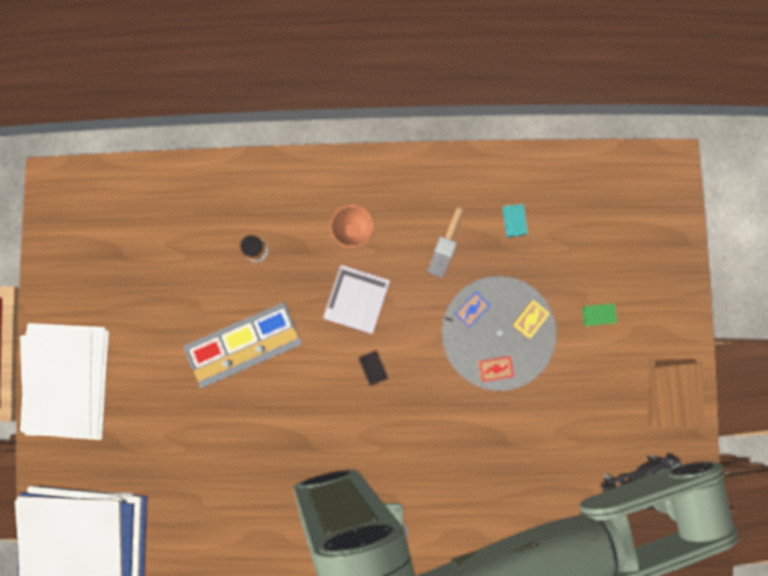

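View pics/scene0.png

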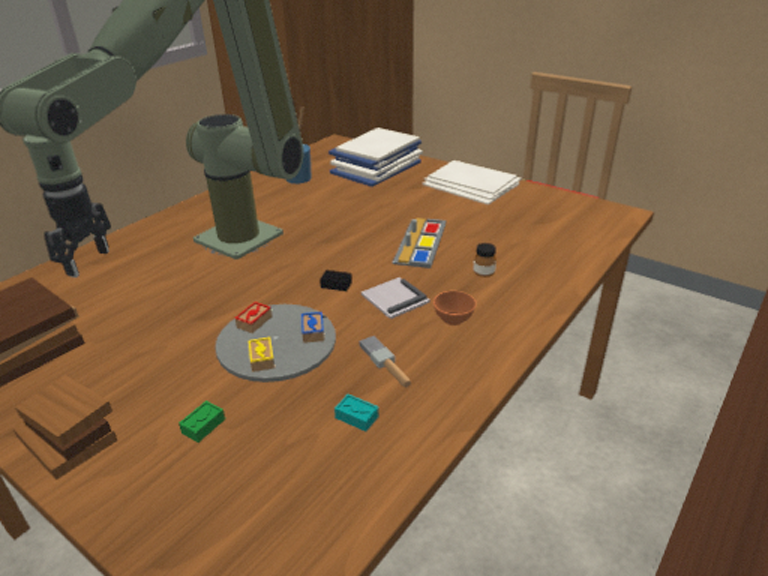

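View pics/wrist0.png

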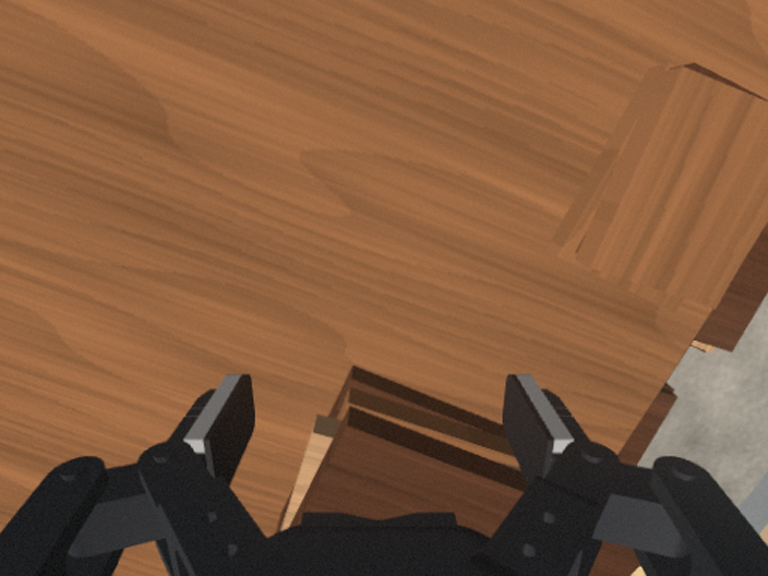

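Top view (768x576): the disc is at about (500,333), with yellow at (531,319), red at (496,369) and blue at (473,309). The bed is at (242,345) with slips red, yellow, blue from left to right, and the jig is at (357,298). The look-alikes, black (373,368), turquoise (515,220) and green (600,314), are all off the disc.

```bash
cat > m.py <<'E'
from h import *
np.set_printoptions(precision=4,suppress=True)
mt=robot.camera_model('top');ms=robot.camera_model('scene')
robot.grab_frame('top');robot.grab_frame('scene')
Z=dict(turntable=0,jig_corner=.008,jig=0,bed_mid=.006,bar_post=.04,pocket_yellow=.006,pocket_red=.006,pocket_blue=.006,mid_yellow=.059,mid_red=.059,mid_blue=.059,bowl=0,inkjar=0,brush=0)
for n,z in Z.items():
    for c,m in(('top',mt),('scene',ms)):
        r=robot.pinpoint(n,c)
        for q in r[:3]:
            if q['score']>.2: print(n,c,round(q['score'],2),np.round(q['centre'],1),np.round(toz(c,[q['centre']],z,m)[0]*1000,1))
E
python3 m.py
```

```text
turntable top 0.86 [331.7 223.8] [ 474.6 -325.4    0. ]
turntable scene 0.79 [184.2 236.1] [ 481.1 -325.3    0. ]
jig_corner top 0.71 [230.1 179.4] [637.6  27.4   8. ]
jig_corner top 0.55 [236.6 153.9] [728.2   3.3   8. ]
jig_corner top 0.26 [315.2 206.3] [ 536.7 -268.5    8. ]
jig_corner scene 0.75 [277.5 199. ] [620.7  22.6   8. ]
jig top 0.59 [236. 197.] [575.7   8.    0. ]
jig scene 0.8 [261.2 197.5] [558.6   5.8   0. ]
bed_mid top 0.71 [158.  223.2] [488.1 284.6   6. ]
bed_mid scene 0.59 [284.4 161.5] [485.8 278.4   6. ]
bar_post top 0.73 [149.2 239.6] [431.3 306.6  40. ]
bar_post scene 0.59 [278.1 148.8] [434.4 306.3  40. ]
pocket_yellow top 0.78 [159.7 226.2] [477.5 278.5   6. ]
pocket_yellow scene 0.6 [284.2 160.2] [478.9 287.5   6. ]
pocket_yellow scene 0.59 [285.1 160.5] [483.5 287.4   6. ]
pocket_red top 0.68 [139.2 234.9] [447.9 352.4   6. ]
pocket_red scene 0.44 [286.1 149.5] [432.  375.7   6. ]
pocket_blue top 0.48 [183.8 213.5] [520.8 192.4   6. ]
pocket_blue scene 0.59 [280.6 171.6] [519.1 198.1   6. ]
mid_yellow top 0.7 [398.3 207.6] [ 522.8 -545.4   59. ]
mid_yellow
[... 254 characters left out ...]
3 -33.5  59. ]
mid_blue top 0.86 [313.5 205.9] [ 535.  -256.8   59. ]
mid_blue top 0.69 [345.3 147.7] [ 731.9 -372.6   59. ]
mid_blue scene 0.7 [207.6 219.7] [ 540.9 -268.4   59. ]
mid_blue scene 0.6 [222.3 187.7] [456.  -93.6  59. ]
mid_blue scene 0.59 [235.  275.9] [ 772.1 -414.5   59. ]
bowl top 0.93 [238.3 153.7] [730.3  -2.2   0. ]
bowl scene 0.59 [301.7 215.7] [741.5  -5.6   0. ]
inkjar top 0.74 [233.8 155.7] [723.4  13.9   0. ]
inkjar top 0.56 [171.1 168.1] [684.2 239.4   0. ]
inkjar scene 0.59 [322.1 180.7] [688.4 240.4   0. ]
brush top 0.68 [297.5 162.6] [ 693.5 -211.8    0. ]
brush scene 0.68 [176.6 234. ] [ 452.4 -332.2    0. ]
brush scene 0.62 [257.3 243.4] [ 701.3 -215.2    0. ]
```

```bash
python3 - <<'E'
from h import *
save('top','top_bed.png',(110,165,280,275),4.5)
save('top','top_tt.png',(285,175,385,270),6)
E
```

Emit:
send_rows([
  [20,36,0],
  [20,36,0],
  [20,36,0],
  [20,36,0],
  [20,36,0],
  [20,36,0],
  [20,36,0],
  [20,36,0],
  [20,36,0],
  [20,36,0],
  [20,36,0],
  [20,36,0],
], jaw=[1,1,1,1,1,1,1,1,1,1,1,1], twist=[0,0,0,0,0,0,0,0,0,0,0,0])

```text
t: 2.75
position: [0.4458, -0.1033, 0.2427]
tcp_rot: [3.089, 0.57, 0.002]
force: [1.5, -0.1, 1.0]
opening: 1.007
```

Emit:
send_rows([
  [0,34,0],
  [0,34,0],
  [0,34,0],
  [0,34,0],
  [0,34,0],
  [0,34,0],
  [0,34,0],
  [-5,34,0],
  [-5,34,0],
  [-5,34,0],
  [-5,34,0],
  [0,20,0],
], jaw=[1,1,1,1,1,1,1,1,1,1,1,1], twist=[0,0,0,0,0,0,0,0.02,0.02,0.02,0,0])

```text
t: 3.75
position: [0.4239, 0.2919, 0.2425]
tcp_rot: [-3.069, -0.666, -0.0]
force: [0.3, -0.6, 0.5]
opening: 0.999
```

```bash
python3 - <<'E'
from h import *
np.set_printoptions(precision=4,suppress=True)
s=robot.sense();print(s['t'],s['position'],s['tcp_rot'],s['qpos'])
m=robot.camera_model('wrist')
save('wrist','w1.png',scale=1.5)
for n,z in dict(jig_corner=.008,bed_mid=.006,bar_post=.04,pocket_yellow=.006,pocket_red=.006,pocket_blue=.006).items():
    for q in robot.pinpoint(n,'wrist')[:3]: print(n,round(q['score'],2),np.round(q['centre'],1),np.round(toz('wrist',[q['centre']],z,m)[0]*1000,1))
E
```

```text
3.75 [0.4239 0.2919 0.2425] [-3.0687 -0.6661 -0.0002] [0.434  0.0775 1.6878 0.0014 1.3759 1.5771]
bar_post 0.65 [247.4 168.2] [424.  299.5  40. ]
pocket_yellow 0.84 [281.6 124.9] [484.  280.9   6. ]
pocket_red 0.87 [213.4 126. ] [447.8 357.    6. ]
pocket_blue 0.96 [348.  128.7] [514.6 203.8   6. ]
```

View pics/w1.png

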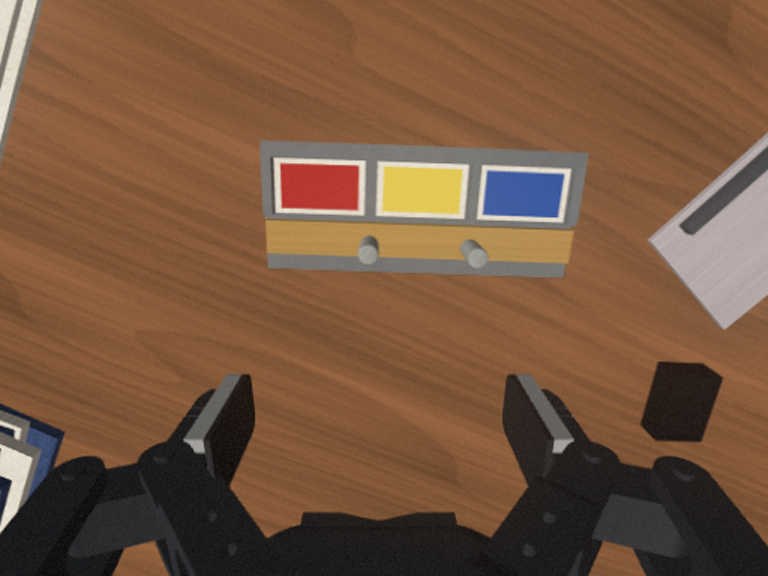

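```bash
cat > bed.py <<'E'
from h import *
np.set_printoptions(precision=4,suppress=True)
m=robot.camera_model('wrist')
im=robot.grab_frame('wrist').astype(int)
R,G,B=im[...,0],im[...,1],im[...,2]
roi=np.zeros(R.shape,bool);roi[95:150,175:390]=1
masks=dict(red=(R>140)&(G<80)&(B<80)&roi,yellow=(R>180)&(G>160)&(B<140)&roi,blue=(B>130)&(R<100)&roi)
P={}
for k,a in masks.items():
    a=cv2.morphologyEx(a.astype(np.uint8),cv2.MORPH_OPEN,np.ones((3,3)))
    n,l,s,c=cv2.connectedComponentsWithStats(a);i=1+np.argmax(s[1:,4])
    ys,xs=np.nonzero(l==i)
    W=toz('wrist',np.stack([xs,ys],1),.006,m)[:,:2]
    rect=cv2.minAreaRect((W*1000).astype(np.float32))
    P[k]=np.array(rect[0]);print(k,s[i,4],c[i],rect)
d=P['red']-P['blue'];print('dist',np.linalg.norm(d),'bed yaw',np.degrees(np.arctan2(d[1],d[0]))-90, 'centre',np.mean(list(P.values()),0))
for p in ([368/1.5,256/1.5],[478/1.5,260/1.5]): print('post top',toz('wrist',[p],.05,m)[0]*1000)
E
python3 bed.py
python3 - <<'E'
from h import *
save('wrist','w1b.png',(165,85,400,190),3.4)
E
```

```text
red 1458 [209.1262 123.7853] ((449.1451416015625, 358.3931579589844), (33.87479782104492, 62.876766204833984), 24.15660285949707)
yellow 1538 [277.1385 125.8414] ((481.8404541015625, 280.0500183105469), (36.38430404663086, 62.92273712158203), 24.347843170166016)
blue 1444 [344.7119 128.3885] ((513.9354858398438, 202.5596160888672), (35.2056884765625, 62.76446533203125), 22.57906150817871)
dist 168.76575919984643 bed yaw 22.575897794098864 centre [481.6404 280.3343]
post top [424.0928 296.8114  50.    ]
post top [455.8609 219.1188  50.    ]
```

View pics/w1b.png

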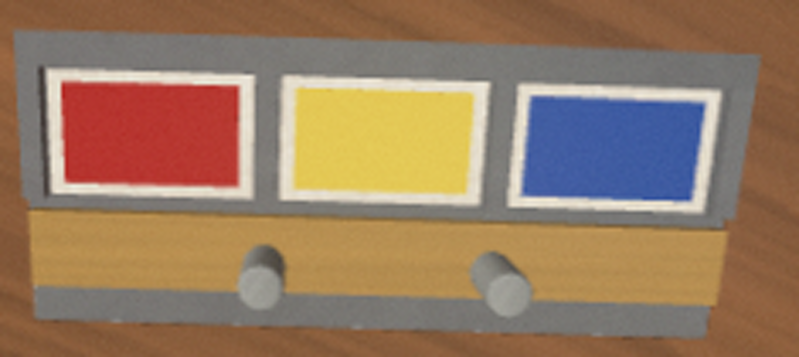

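Emit:
send_rows([
  [-1.4,8.4,-30],
  [0,0,-30],
  [0,0,-30],
  [0,0,-30],
  [0,0,-30],
  [0,0,-30],
  [0,0,-14],
  [0,0,-10],
  [0,0,0],
  [0,0,0],
  [0,0,0],
  [0,0,0],
], jaw=[1,1,1,1,1,1,1,1,1,0,0,0], twist=[-0.035,0,0,0,0,0,0,0,0,0,0,0], newtons=40)

```text
t: 5.2
position: [0.4253, 0.2978, 0.04]
tcp_rot: [-3.081, -0.608, -0.006]
force: [1.2, -0.0, -0.6]
opening: 0.604
```

Emit:
send_rows([
  [0,0,0],
  [0,0,0],
  [0,0,0],
  [0,0,0],
], jaw=[0,0,0,0], twist=[0,0,0,0])

```text
t: 5.53
position: [0.4233, 0.3002, 0.0396]
tcp_rot: [-3.077, -0.605, -0.002]
force: [-4.5, 8.0, 3.4]
opening: 0.173
```

```bash
python3 - <<'E'
from h import *
np.set_printoptions(precision=4,suppress=True)
save('wrist','w2.png',scale=1.5)
print(robot.sense()['position'],robot.sense()['force'])
E
```

```text
[0.4233 0.3002 0.0396] [-4.727   8.4981  4.241 ]
```

View pics/w2.png

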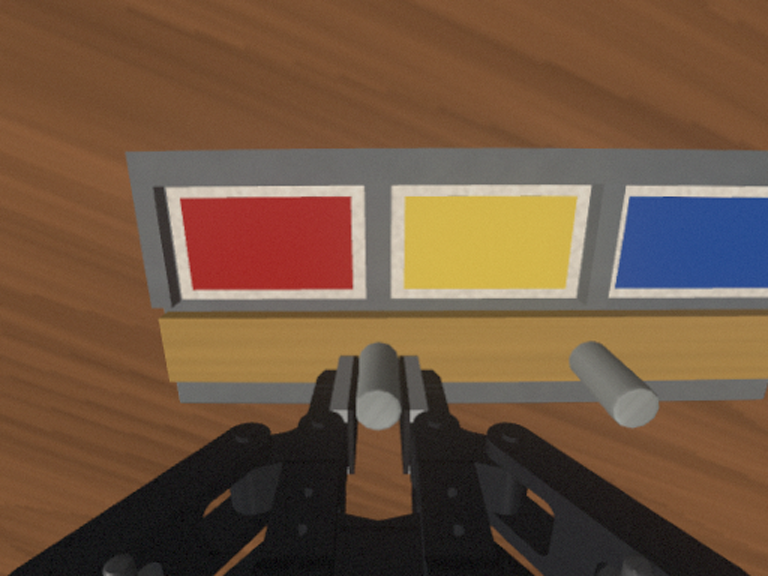

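The post at (378,400) is pinched. Now I draw the bar open.

Emit:
send_rows([
  [-1.85,-0.77,0],
  [-1.85,-0.77,0],
  [-1.85,-0.77,0],
  [0,0,0],
  [0,0,0],
  [0,0,0],
], jaw=[0,0,0,0,0,0], twist=[0,0,0,0,0,0])

```text
t: 6.08
position: [0.4184, 0.2982, 0.0396]
tcp_rot: [-3.077, -0.606, -0.004]
force: [-3.0, 9.1, 1.4]
opening: 0.171
```

Emit:
send_rows([
  [-1.85,-0.77,0],
  [-1.85,-0.77,0],
  [0,0,0],
  [0,0,0],
  [0,0,0],
  [0,0,0],
], jaw=[0,0,0,0,0,0], twist=[0,0,0,0,0,0])

```text
t: 6.58
position: [0.4153, 0.2969, 0.0396]
tcp_rot: [-3.076, -0.606, -0.007]
force: [-1.9, 10.4, 0.1]
opening: 0.168
```

Emit:
send_rows([
  [-1.85,-0.77,0],
  [0,0,0],
  [0,0,0],
  [0,0,0],
  [0,0,0],
], jaw=[0,0,0,0,0], twist=[0,0,0,0,0])

```text
t: 7.0
position: [0.4152, 0.2969, 0.0397]
tcp_rot: [-3.075, -0.605, -0.013]
force: [3.3, 13.3, -5.7]
opening: 0.165
```

```bash
python3 - <<'E'
from h import *
np.set_printoptions(precision=4,suppress=True)
save('wrist','w3.png',scale=1.5)
print(robot.sense()['position'],robot.sense()['force'])
E
```

```text
[0.4153 0.2969 0.0397] [ 2.7434 13.195  -5.5042]
```

View pics/w3.png

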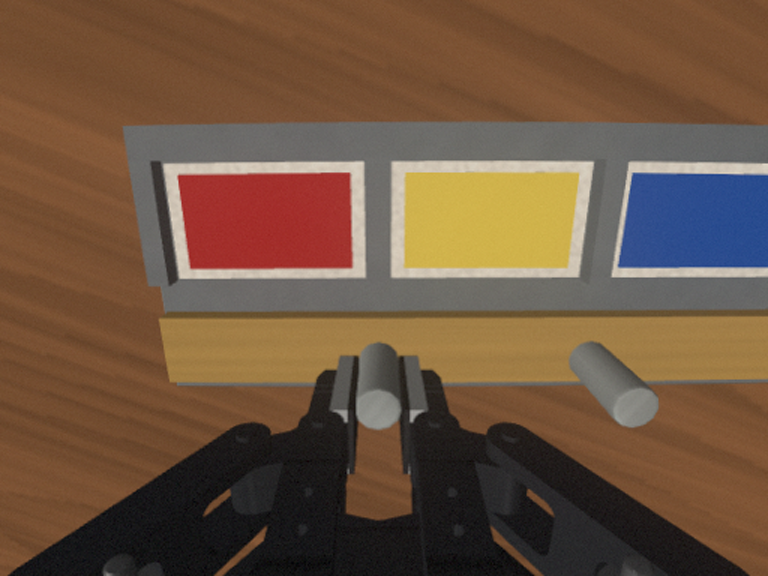

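Emit:
send_rows([
  [0,0,0],
  [0,0,0],
  [0,0,0],
  [0,0,0],
  [0,0,10],
  [0,0,40],
  [0,0,40],
  [0,0,40],
  [10,-20,40],
  [10,-25,30],
], jaw=[1,1,1,1,1,1,1,1,1,1], twist=[0,0,0,0,0,0,0,0,0,0])

```text
t: 7.88
position: [0.4322, 0.2503, 0.2389]
tcp_rot: [-3.08, -0.613, -0.007]
force: [1.1, 0.8, -0.1]
opening: 1.0
```

Emit:
send_rows([
  [10,-30,0],
  [10,-30,0],
  [10,-30,0],
  [10,-30,0],
  [10,-30,0],
  [10,-30,0],
  [10,-30,0],
  [5,-20,0],
  [0,0,0],
], jaw=[1,1,1,1,1,1,1,1,1], twist=[0,0,0,0,0,0,0,0,0])

```text
t: 8.63
position: [0.5076, 0.0155, 0.2355]
tcp_rot: [3.081, 0.6, 0.001]
force: [0.3, 0.5, -0.1]
opening: 1.0
```

```bash
python3 - <<'E'
from h import *
np.set_printoptions(precision=4,suppress=True)
s=robot.sense();print(s['t'],s['position'],s['tcp_rot'],s['qpos'])
m=robot.camera_model('wrist')
im=save('wrist','w4.png',scale=1.5);cv2.imwrite('w4.png',im[:,:,::-1]);np.save('w4m.npy',np.array([m],dtype=object),allow_pickle=True)
for n,z in dict(jig_corner=.008,jig=0,mid_blue=.014).items():
    for q in robot.pinpoint(n,'wrist')[:3]: print(n,round(q['score'],2),np.round(q['centre'],1),np.round(toz('wrist',[q['centre']],z,m)[0]*1000,1))
E
```

```text
8.6333 [0.5076 0.0155 0.2355] [3.0814 0.6003 0.0014] [-0.1389  0.0683  1.7124 -0.0019  1.3593  1.0475]
jig_corner 0.79 [280.3  65.2] [628.4  30.6   8. ]
jig 0.91 [279.5 124. ] [567.5   4.1   0. ]
mid_blue 0.83 [467.8 241. ] [ 523.9 -299.    14. ]
mid_blue 0.71 [ 42.1 104.6] [484.7 274.7  14. ]
mid_blue 0.6 [257.4 247.5] [407.  -32.6  14. ]
```

View pics/w4.png

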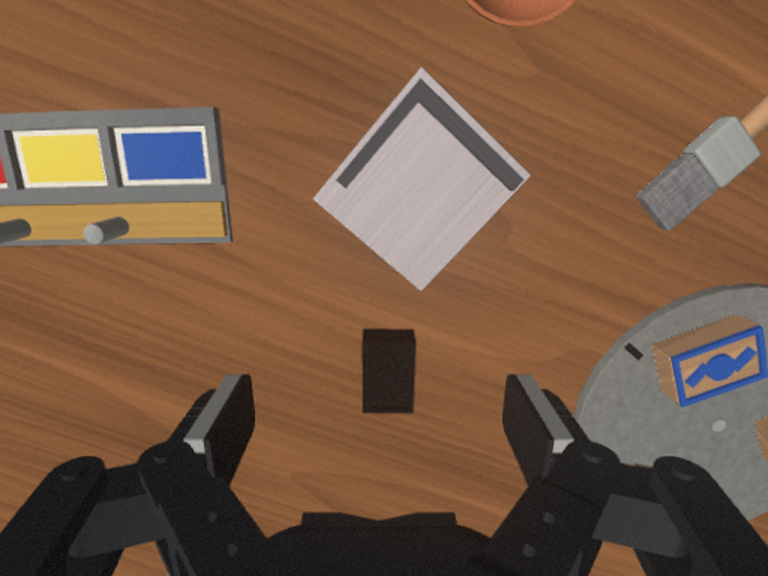

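```bash
python3 - <<'E'
from h import *
im=cv2.imread('w4.png');cv2.imwrite('pics/w4c.png',cv2.resize(im[35:205,200:365],None,fx=3.5,fy=3.5,interpolation=cv2.INTER_CUBIC))
E
```

```text
(no output)
```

View pics/w4c.png

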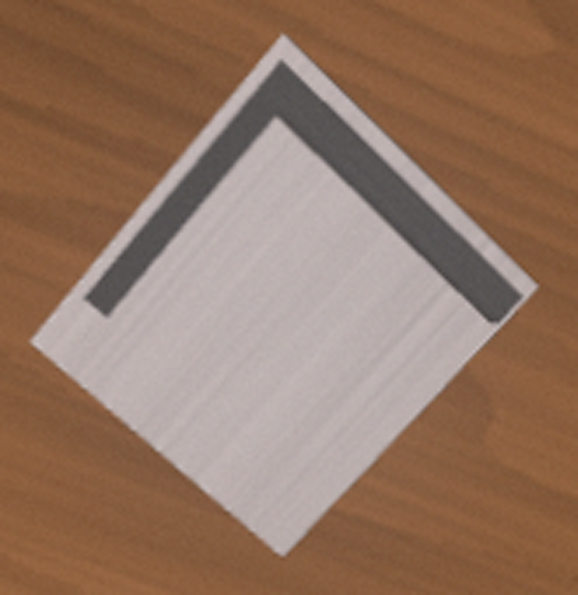

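```bash
python3 - <<'E'
from h import *
from scipy.optimize import least_squares
np.set_printoptions(precision=4,suppress=True)
m=np.load('w4m.npy',allow_pickle=True)[0]
px=np.array([(283,34),(537,286),(283,555),(31,342),(276,120)])/3.5+[200,35]
W=toz('wrist',px,.008,m)[:,:2]*1000
print(W);e=np.diff(W[[0,1,2,3,0]],axis=0);print(np.linalg.norm(e,axis=1),np.degrees(np.arctan2(e[:,1],e[:,0])))
# corner frame: plate corners
L=np.array([(25,15),(25,-105),(-105,-105),(-105,15),(0,0)],float)
def f(p):
    c,s=np.cos(p[2]),np.sin(p[2]);return (L@np.array([[c,s],[-s,c]])+p[:2]-W).ravel()
r=least_squares(f,[630,27,-.4]);print(r.x,np.degrees(r.x[2]),r.fun.reshape(-1,2))
E
```

```text
[[648.2647  38.6061]
 [609.5072 -73.7995]
 [487.8077 -32.1723]
 [526.053   80.3075]
 [623.7943  30.3654]]
[118.8997 128.6219 118.8041 129.1305] [-109.0242  161.1168   71.221   -18.8408]
[621.143   32.1381  -0.335 ] -19.19609717287436 [[ 1.4204 -0.522 ]
 [ 0.7215 -1.4444]
 [-0.3508 -0.3272]
 [ 0.8602  0.5209]
 [-2.6513  1.7727]]
```

Emit:
send_rows([
  [-6,-25,0],
  [-6,-32,0],
  [-6,-32,0],
  [-6,-32,0],
  [-6,-32,0],
  [-6,-32,0],
  [-6,-32,0],
  [-6,-32,0],
  [-6,-32,0],
  [-6,-32,0],
  [0,-15,0],
  [0,0,0],
], jaw=[1,1,1,1,1,1,1,1,1,1,1,1], twist=[0,0,0,0,0,0,0,0,0,0,0,0])

```text
t: 9.83
position: [0.4469, -0.3105, 0.2348]
tcp_rot: [3.082, 0.605, 0.0]
force: [0.8, 0.6, -0.0]
opening: 0.997
```

```bash
cat > blk.py <<'E'
from h import *
import sys
np.set_printoptions(precision=4,suppress=True)
s=robot.sense();ph=2*np.arctan2(s['tcp_rot'][1],s['tcp_rot'][0])
print('t',s['t'],'pos',s['position']*1000,'phi',np.degrees((ph+np.pi/2)%np.pi-np.pi/2),'q',s['qpos'])
cam=sys.argv[1];zt=float(sys.argv[2]) # z of top face
m=robot.camera_model(cam);im=save(cam,sys.argv[3],scale=1.5)
cv2.imwrite('last.png',im[:,:,::-1])
hsv=cv2.cvtColor(im,cv2.COLOR_RGB2HSV);H,S,V=cv2.split(hsv)
M=dict(yellow=(H>21)&(H<36)&(S>120)&(V>110),red=((H<6)|(H>174))&(S>140)&(V>90),blue=(H>105)&(H<130)&(S>110)&(V>70))
for k in M:
    for q in robot.pinpoint('mid_'+k,cam)[:4]:
        if q['score']<.4: continue
        u,v=np.array(q['centre']).round().astype(int)
        r=28 if cam=='top' else 70
        a=np.zeros_like(H);a[max(0,v-r):v+r,max(0,u-r):u+r]=1
        a=(M[k]&(a>0)).astype(np.uint8)
        n,l,st,c=cv2.connectedComponentsWithStats(cv2.morphologyEx(a,cv2.MORPH_CLOSE,np.ones((9,9))))
        if n<2: print(k,round(q['score'],2),q['centre'],'no colour');continue
        i=1+np.argmax(st[1:,4]);ys,xs=np.nonzero(l==i)
        W=toz(cam,np.stack([xs,ys],1),zt,m)[:,:2]*1000
        rc=cv2.minAreaRect(W.astype(np.float32));bx=cv2.boxPoints(rc);e=bx[1]-bx[0];f=bx[2]-bx[1]
        L=e if np.linalg.norm(e)>np.linalg.norm(f) else f
        print(k,round(q['score'],2),np.round(q['centre'],1),'c',np.round(rc[0],1),'size',np.round(rc[1],1),'long-axis deg',round(np.degrees(np.arctan2(L[1],L[0]))%180,1),st[i,4])
E
python3 blk.py wrist .073 w5.png
python3 - <<'E'
from h import *
m=robot.camera_model('wrist')
for q in robot.pinpoint('turntable','wrist')[:2]: print(q['score'],q['centre'],toz('wrist',[q['centre']],0,m)*1000)
E
```

```text
t 9.8333 pos [ 446.8533 -310.4524  234.8439] phi 22.212001535756208 q [-0.7661  0.1469  1.627  -0.0004  1.3666  0.4171]
yellow 0.91 [340.7 153.5] c [ 510.  -389.4] size [46.8 70.3] long-axis deg 140.2 2143
yellow 0.66 [456.1 190.2] c [ 523.8 -426.5] size [7.4 1. ] long-axis deg 30.3 13
red 0.6 [237.  212.6] c [ 402.  -308.1] size [47.3 69.6] long-axis deg 98.1 1871
blue 0.67 [237.   78.5] c [ 534.4 -258.9] size [45.7 69.9] long-axis deg 134.2 1952
blue 0.64 [22.7, 111.8] no colour
blue 0.63 [339.4 148.7] c [ 540.9 -292.5] size [ 8.1 11.6] long-axis deg 133.4 69
0.75 [275.2, 143.4] [[ 483.06462237 -321.47915046    0.        ]]
0.39 [239.3, 77.0] [[ 538.12605704 -251.06307356    0.        ]]
```

View pics/w5.png

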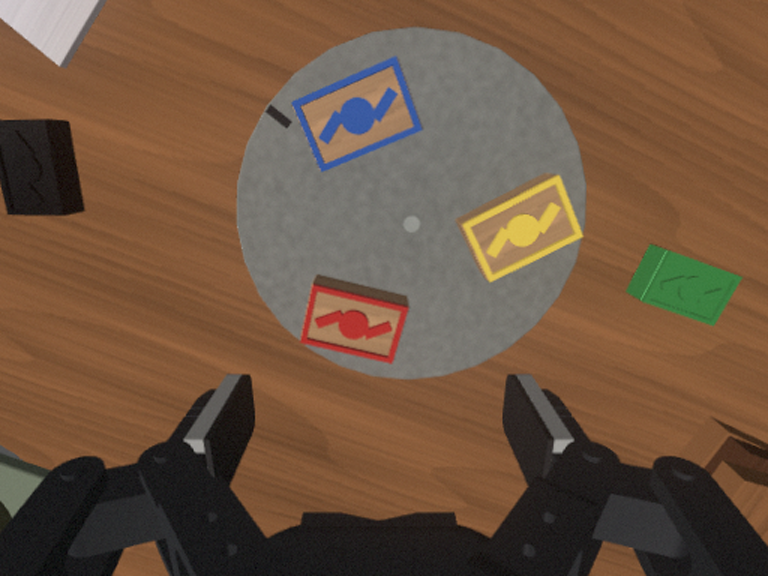

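All three colours are on the disc: yellow (522,230), blue (358,115) and red (354,323). They have pale wooden sides and coloured relief. The green one (685,283) and the black one (40,165) lie on the table, so they are look-alikes. Yellow first.

Emit:
send_rows([
  [5,-6,0],
  [5,-6,0],
  [5,-6,0],
  [5,-6,0],
  [5,-7,0],
  [5,-7,0],
  [5,-7,0],
  [5,-7,0],
  [5,-7,0],
  [6,-7,0],
  [6,-7,0],
  [6,-6,0],
], jaw=[1,1,1,1,1,1,1,1,1,1,1,1], twist=[0.12,0.12,0.12,0.12,0.12,0.12,0.12,0.12,0.12,0.12,0.12,0.12])

```text
t: 11.08
position: [0.5106, -0.3862, 0.2347]
tcp_rot: [-1.906, -2.497, -0.0]
force: [0.4, -0.7, -0.1]
opening: 1.0
```

Emit:
send_rows([
  [0,0,-12],
  [0,0,-15],
  [0,0,-15],
  [0,0,-15],
  [0,0,-15],
  [0,0,-8],
  [0,0,0],
  [0,0,0],
], jaw=[1,1,1,1,1,1,1,1], twist=[0.12,0.12,0.12,0.12,0.12,0.02,0,0])

```text
t: 11.75
position: [0.51, -0.3866, 0.1545]
tcp_rot: [-1.067, -2.954, -0.001]
force: [-0.6, -0.6, 0.1]
opening: 0.997
```

```bash
python3 blk.py wrist .073 w6.png
```

```text
t 11.75 pos [ 509.9858 -386.5658  154.5058] phi -39.70819347354241 q [-0.7838  0.4199  1.4534  0.0001  1.2692 -1.6616]
yellow 0.88 [247.  206.7] c [ 509.4 -389.2] size [46.  70.4] long-axis deg 140.2 2680
red 0.82 [239.8  19.2] c [ 401.2 -309.4] size [47.6 67.6] long-axis deg 98.0 2937
blue 0.62 [396.9 124.7] c [ 534.  -259.2] size [47.4 70. ] long-axis deg 134.3 3588
```

View pics/w6.png

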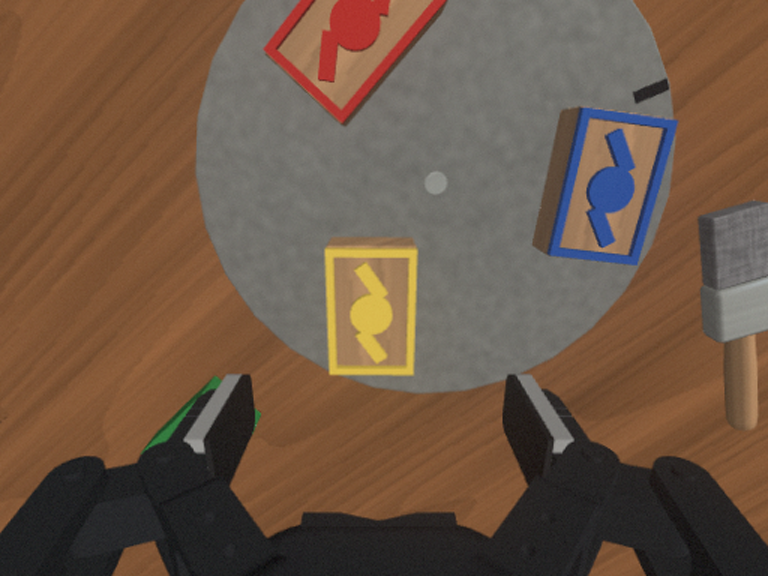

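Emit:
send_rows([
  [-0.5,-2.6,-30],
  [0,0,-30],
  [0,0,-20],
  [0,0,-10.5],
  [0,0,0],
  [0,0,0],
  [0,0,0],
  [0,0,0],
  [0,0,0],
  [0,0,0],
  [0,0,0],
], jaw=[1,1,1,1,1,1,0,0,0,0,0], twist=[0,0,0,0,0,0,0,0,0,0,0], newtons=40)

```text
t: 12.87
position: [0.5103, -0.3912, 0.0662]
tcp_rot: [1.064, 2.952, -0.002]
force: [-0.1, 0.2, 5.0]
opening: 0.529
```

```bash
python3 blk.py wrist .073 w7.png
```

```text
t 12.8667 pos [ 510.3158 -391.157    66.19  ] phi -39.63563045342654 q [-0.7885  0.5276  1.4995  0.0001  1.1109 -1.6675]
yellow 0.83 [249.7 259. ] c [ 509.7 -388.8] size [46.3 71.1] long-axis deg 140.5 6543
yellow 0.63 [100.9, 349.7] no colour
blue 0.59 [494.2 136.3] c [ 529.7 -267.4] size [33.2 61. ] long-axis deg 135.1 4040
```

View pics/w7.png

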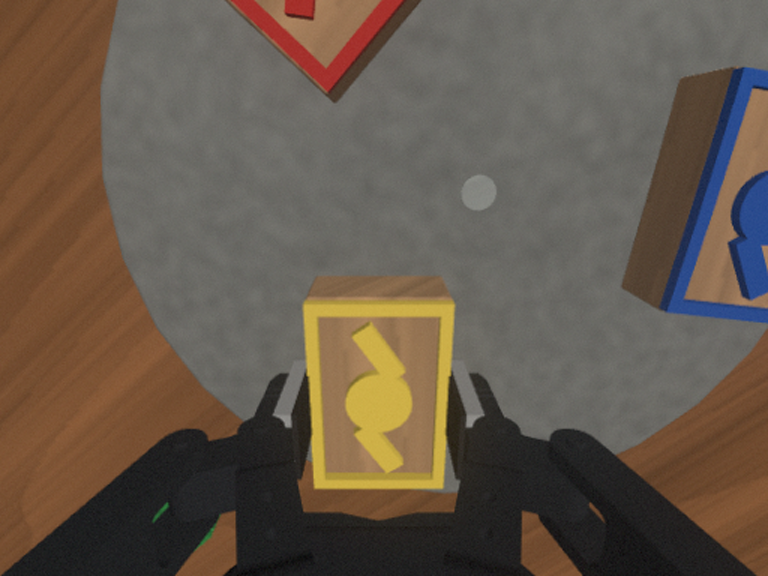

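Emit:
send_rows([
  [0,0,15],
  [0,0,30],
  [0,0,30],
  [6,33,0],
  [6,33,0],
  [6,33,0],
  [6,33,0],
  [6,33,0],
  [6,33,0],
  [6,33,0],
  [6,33,0],
  [6,33,0],
], jaw=[0,0,0,0,0,0,0,0,0,0,0,0], twist=[0,0,0,-0.1,-0.1,-0.1,-0.1,-0.1,-0.1,-0.1,-0.1,-0.1])

```text
t: 14.07
position: [0.5628, -0.0914, 0.1389]
tcp_rot: [-2.25, -2.192, 0.001]
force: [0.3, 0.4, -0.3]
opening: 0.526
```

Emit:
send_rows([
  [6,33,0],
  [6,33,0],
  [5,27,0],
  [0,0,-15],
  [0,0,0],
  [0,0,0],
], jaw=[0,0,0,0,0,0], twist=[-0.1,-0.1,-0.1,-0.008,0,0])

```text
t: 14.57
position: [0.5788, 0.0002, 0.1229]
tcp_rot: [-2.552, -1.828, 0.004]
force: [-0.3, -0.5, -0.4]
opening: 0.531
```

```bash
python3 blk.py wrist .12 w8.png
```

```text
t 14.5667 pos [578.7974   0.1951 122.8984] phi 71.22696204085923 q [-0.1489  0.3398  1.6371 -0.0004  1.1682  0.1789]
yellow 0.71 [251.2 258.4] c [577.5  -3.1] size [76.4 50. ] long-axis deg 71.4 6395
yellow 0.6 [242.5 195.5] c [583.8  15.8] size [36.6 50. ] long-axis deg 161.4 3342
blue 0.71 [94.6, 278.4] no colour
```

View pics/w8.png

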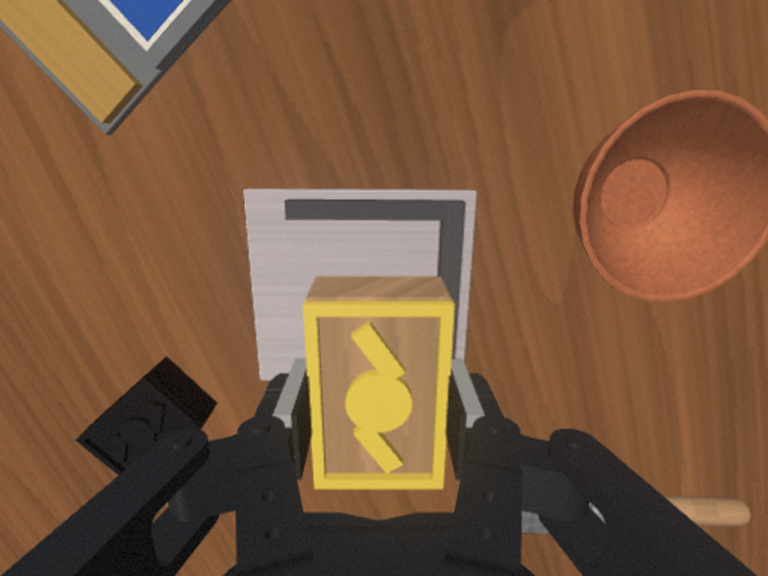

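```bash
python3 - <<'E'
from h import *
np.set_printoptions(precision=2,suppress=True)
m=robot.camera_model('wrist')
im=cv2.imread('last.png');cv2.imwrite('pics/w8c.png',cv2.resize(im[115:265,155:325],None,fx=4.5,fy=4.5,interpolation=cv2.INTER_CUBIC))
T=np.array(m['camera_from_world']);c=-T[:3,:3].T@T[:3,3];print(c,proj('wrist',[c[0],c[1],0],m))
E
```

```text
[0.61 0.08 0.26] [[251.59  98.24]]
```

View pics/w8c.png

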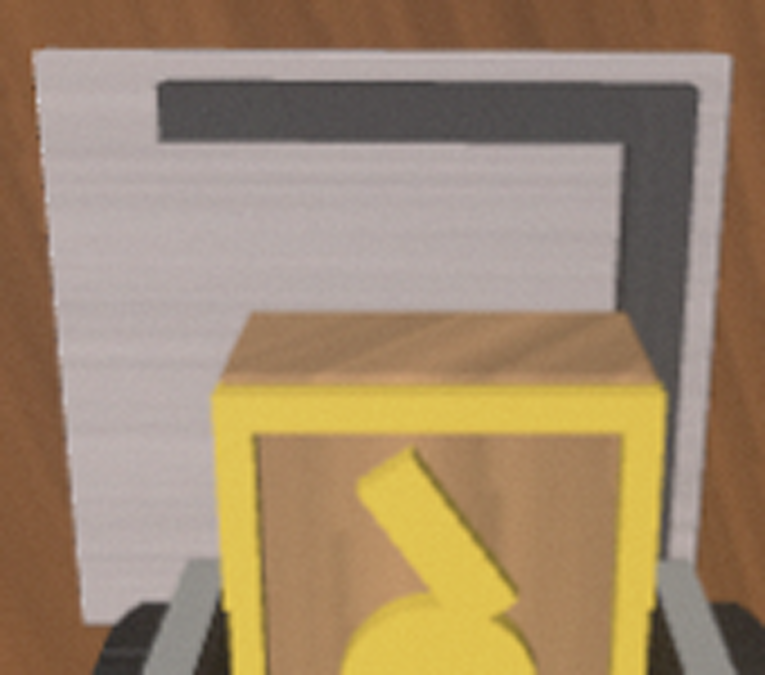

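```bash
python3 - <<'E'
from h import *
np.set_printoptions(precision=2,suppress=True)
m=robot.camera_model('wrist')
g=lambda p,z:toz('wrist',np.array(p,float)/4.5+[155,115],z,m)[:,:2]*1000
pl=g([(35,50),(732,54),(84,622)],.008);print('plate',pl,np.linalg.norm(pl[1]-pl[0]),np.degrees(np.arctan2(*(pl[1]-pl[0])[::-1])))
sf=g([(160,142),(620,143)],.018);print('short fence top edge',sf,np.degrees(np.arctan2(*(sf[1]-sf[0])[::-1])))
lf=g([(624,150),(614,310)],.008);print('long base',lf,np.degrees(np.arctan2(*(lf[0]-lf[1])[::-1])))
def inter(a,b):
    d1=a[1]-a[0];d2=b[1]-b[0];t=np.linalg.solve(np.stack([d1,-d2],1),b[0]-a[0]);return a[0]+d1*t[0]
print('corner',inter(sf,lf))
ye=np.radians(-18.9);X=np.array([np.cos(ye),np.sin(ye)]);Y=np.array([-X[1],X[0]])
for q in list(sf)+list(lf)+list(pl): print((q-pl[1])@X,(q-pl[1])@Y)
E
```

```text
plate [[529.18  79.73]
 [651.52  37.11]
 [489.58 -33.47]] 129.5517586783062 -19.205161245454946
short fence top edge [[547.17  57.08]
 [626.24  29.86]] -18.997096313538776
long base [[627.41  26.38]
 [616.65  -3.35]] 70.09415675233758
corner [628.4   29.11]
-105.195924815054 -14.911608092012928
-21.56475407697804 -15.053333821516855
-19.332969253076033 -17.96800917155049
-19.887902885340495 -49.57540797113622
-129.54992118492555 0.6899982765634121
0.0 0.0
-130.35203298687378 -119.23397929747681
```

Emit:
send_rows([
  [4.7,-1.6,-25],
  [0,0,-30],
  [0,0,-25],
  [0,0,-10],
  [0,0,-3],
  [0,0,0],
], jaw=[0,0,0,0,0,0], twist=[0,0,0,0,0,0])

```text
t: 15.27
position: [0.585, -0.0023, 0.0312]
tcp_rot: [-2.556, -1.827, 0.0]
force: [0.1, 0.4, -0.8]
opening: 0.528
```

Emit:
send_rows([
  [0,0,-1],
  [0,0,-1],
  [0,0,0],
  [0,0,0],
], jaw=[0,0,0,0], twist=[0,0,0,0])

```text
t: 15.6
position: [0.5858, -0.0019, 0.0303]
tcp_rot: [2.554, 1.827, 0.002]
force: [0.4, -0.4, -0.5]
opening: 0.531
```

Emit:
send_rows([
  [0,0,-1],
  [0,0,-1],
  [0,0,0],
  [0,0,0],
], jaw=[0,0,0,0], twist=[0,0,0,0])

```text
t: 15.93
position: [0.5857, -0.0018, 0.0292]
tcp_rot: [2.554, 1.827, 0.001]
force: [-3.1, 0.9, 8.0]
opening: 0.529
```

```bash
python3 blk.py wrist .036 w9.png
```

```text
t 15.9333 pos [585.7245  -1.7605  29.1665] phi 71.16549780828245 q [-0.1507  0.4836  1.6641 -0.0001  0.9926  0.1781]
yellow 0.81 [253.2 259.4] c [586.3   0.8] size [70.8 46.3] long-axis deg 71.2 6498
blue 0.62 [23.5, 361.1] no colour
```

View pics/w9.png

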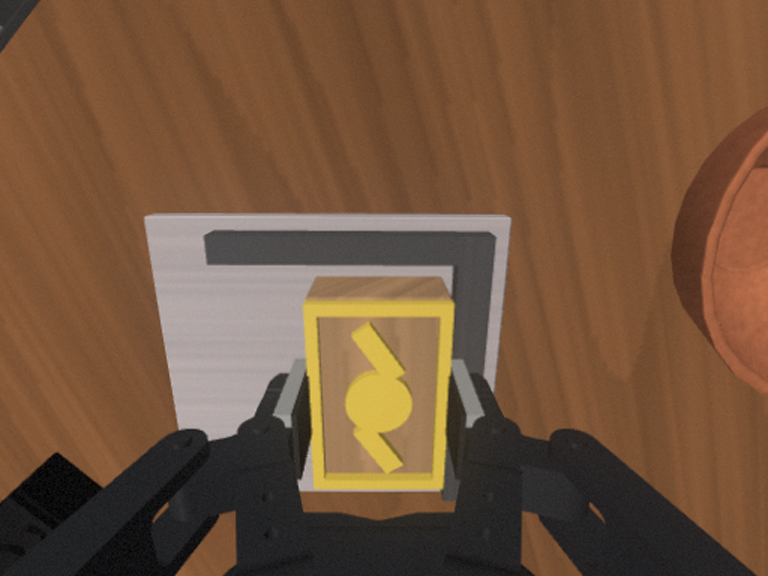

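Emit:
send_rows([
  [0,0,1],
  [0.95,-0.33,0],
  [0.95,-0.33,0],
  [0.95,-0.33,0],
  [0,0,0],
  [0,0,0],
], jaw=[0,0,0,0,0,0], twist=[0,0,0,0,0,0])

```text
t: 16.63
position: [0.5865, -0.002, 0.0292]
tcp_rot: [-2.553, -1.826, 0.003]
force: [-6.7, 2.9, 10.5]
opening: 0.526
```

Emit:
send_rows([
  [0.95,-0.33,0],
  [0.95,-0.33,0],
  [0,0,0],
  [0,0,0],
], jaw=[0,0,0,0], twist=[0,0,0,0])

```text
t: 16.97
position: [0.5889, -0.0028, 0.0292]
tcp_rot: [-2.553, -1.827, 0.002]
force: [-5.1, 1.5, 9.3]
opening: 0.531
```

Emit:
send_rows([
  [0,0,1],
  [0.95,-0.33,0],
  [0,0,0],
  [0,0,0],
  [0,0,0],
], jaw=[0,0,0,0,0], twist=[0,0,0,0,0])

```text
t: 17.38
position: [0.5892, -0.0029, 0.0292]
tcp_rot: [-2.553, -1.826, 0.003]
force: [-4.8, 3.4, 6.2]
opening: 0.53
```

Emit:
send_rows([
  [0.95,-0.33,0],
  [0,0,0],
  [0,0,0],
  [0,0,0],
], jaw=[0,0,0,0], twist=[0,0,0,0])

```text
t: 17.72
position: [0.5893, -0.003, 0.0293]
tcp_rot: [-2.552, -1.825, 0.005]
force: [-7.4, 3.7, 9.4]
opening: 0.531
```

Emit:
send_rows([
  [0,0,1],
  [0.95,-0.33,0],
  [0.95,-0.33,0],
  [0,0,0],
  [0,0,0],
], jaw=[0,0,0,0,0], twist=[0,0,0,0,0])

```text
t: 18.13
position: [0.5894, -0.003, 0.0293]
tcp_rot: [-2.549, -1.822, 0.01]
force: [-10.4, 4.9, 9.6]
opening: 0.528
```

```bash
python3 blk.py wrist .036 w10.png;python3 - <<'E'
from h import *
im=cv2.imread('last.png');cv2.imwrite('pics/w10c.png',cv2.resize(im[125:265,80:350],None,fx=2.9,fy=2.9,interpolation=cv2.INTER_CUBIC))
E
```

```text
t 18.1333 pos [589.38    -3.0152  29.3419] phi 71.1247888978449 q [-0.1527  0.495   1.6456  0.0019  1.0111  0.1757]
yellow 0.69 [249.5 259.2] c [590.   -0.6] size [71.2 46.4] long-axis deg 71.3 6452
blue 0.73 [16.6, 363.0] no colour
```

View pics/w10c.png

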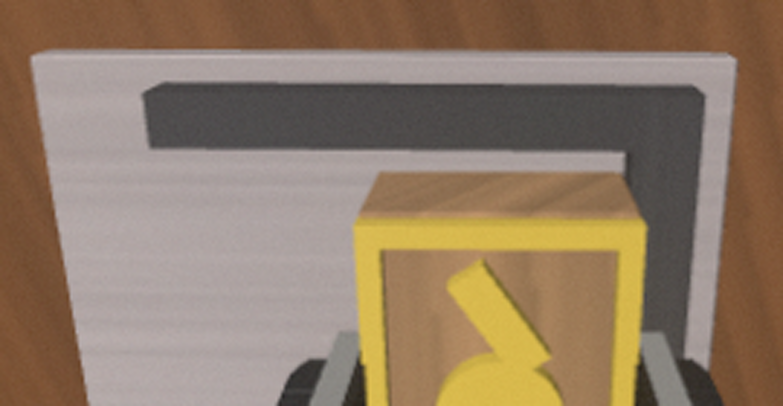

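Emit:
send_rows([
  [-0.95,0.33,1],
  [0.33,0.95,0],
  [0.33,0.95,0],
  [0.33,0.95,0],
  [0.33,0.95,0],
  [0.33,0.95,0],
  [0,0,0],
  [0,0,0],
], jaw=[0,0,0,0,0,0,0,0], twist=[0,0,0,0,0,0,0,0])

```text
t: 19.0
position: [0.5902, -0.0005, 0.0294]
tcp_rot: [-2.552, -1.824, 0.013]
force: [-7.8, -2.4, 3.2]
opening: 0.527
```

Emit:
send_rows([
  [0.33,0.95,0],
  [0,0,0],
  [0,0,0],
  [0,0,0],
], jaw=[0,0,0,0], twist=[0,0,0,0])

```text
t: 19.33
position: [0.5905, 0.0004, 0.0294]
tcp_rot: [-2.552, -1.824, 0.013]
force: [-8.5, -2.8, 2.7]
opening: 0.529
```

Emit:
send_rows([
  [0.33,0.95,0],
  [0,0,0],
  [0,0,0],
  [0,0,0],
], jaw=[0,0,0,0], twist=[0,0,0,0])

```text
t: 19.67
position: [0.5909, 0.0013, 0.0294]
tcp_rot: [-2.552, -1.824, 0.013]
force: [-8.5, -3.4, 2.5]
opening: 0.526
```

Emit:
send_rows([
  [0.33,0.95,0],
  [0.33,0.95,0],
  [0,0,0],
  [0,0,0],
], jaw=[0,0,0,0], twist=[0,0,0,0])

```text
t: 20.0
position: [0.5914, 0.003, 0.0294]
tcp_rot: [-2.552, -1.824, 0.013]
force: [-8.6, -3.1, 2.7]
opening: 0.528
```

Emit:
send_rows([
  [0.33,0.95,0],
  [0.33,0.95,0],
  [0,0,0],
  [0,0,0],
], jaw=[0,0,0,0], twist=[0,0,0,0])

```text
t: 20.33
position: [0.5915, 0.0031, 0.0294]
tcp_rot: [-2.553, -1.825, 0.018]
force: [-10.8, -8.9, 4.3]
opening: 0.53
```

```bash
python3 blk.py wrist .036 w11.png;python3 - <<'E'
from h import *
im=cv2.imread('last.png');cv2.imwrite('pics/w11c.png',cv2.resize(im[125:265,80:350],None,fx=2.9,fy=2.9,interpolation=cv2.INTER_CUBIC))
E
```

```text
t 20.3333 pos [591.4677   3.0577  29.3915] phi 71.13006562768743 q [-0.1381  0.4992  1.6388 -0.0068  1.0141  0.1949]
yellow 0.98 [251.5 259.3] c [592.    5.2] size [70.9 46.5] long-axis deg 71.4 6456
blue 0.78 [17.2, 365.1] no colour
```

View pics/w11c.png

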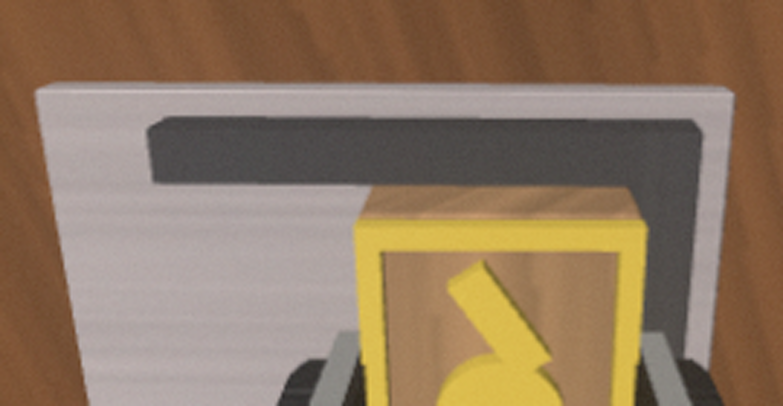

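Emit:
send_rows([
  [0,0,0],
  [0,0,0],
  [0,0,0],
  [0,0,0],
  [-3,-1.5,0],
  [0,0,30],
  [0,0,30],
  [0,0,0],
], jaw=[0.7,0.8,0.9,1,1,1,1,1], twist=[0,0,0,0,0,0,0,0])

```text
t: 21.2
position: [0.598, 0.0041, 0.0976]
tcp_rot: [2.548, 1.823, 0.014]
force: [1.1, 0.1, 0.9]
opening: 1.002
```

```bash
python3 blk.py wrist .036 w12.png;python3 - <<'E'
from h import *
im=cv2.imread('last.png');cv2.imwrite('pics/w12c.png',cv2.resize(im[105:275,130:350],None,fx=3.5,fy=3.5,interpolation=cv2.INTER_CUBIC))
E
```

```text
t 21.2 pos [597.9711   4.1179  97.5693] phi 71.17722947208026 q [-0.1378  0.3997  1.6143  0.0001  1.1154  0.1907]
blue 0.62 [66.5, 310.3] no colour
```

View pics/w12c.png

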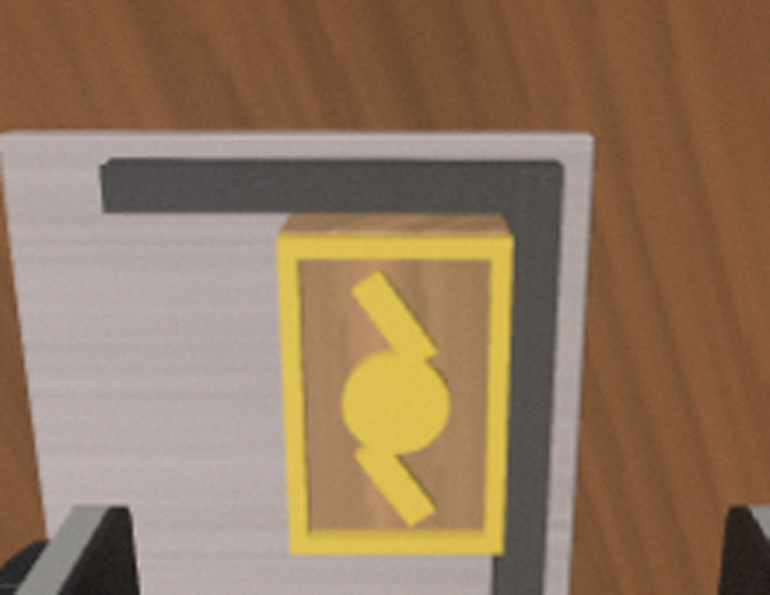

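Emit:
send_rows([
  [0,0,0],
  [0,0,0],
  [0,0,0],
], jaw=[1,1,1], twist=[0,0,0])

```text
t: 21.65
position: [0.5923, 0.0047, 0.0899]
tcp_rot: [-2.554, -1.827, 0.003]
force: [-0.2, -1.0, 0.5]
opening: 1.004
```

```bash
cat > seg.py <<'E'
# seg.py cam color ztop x y [half] : segment colour frame around world point, fit rect
from h import *
import sys
def seg(im,cam,m,k,zt,xy,half=60):
    hsv=cv2.cvtColor(im,cv2.COLOR_RGB2HSV);H,S,V=cv2.split(hsv)
    M=dict(yellow=(H>21)&(H<36)&(S>120)&(V>100),red=((H<6)|(H>174))&(S>140)&(V>80),blue=(H>105)&(H<130)&(S>110)&(V>60))[k]
    ys,xs=np.nonzero(M);W=toz(cam,np.stack([xs,ys],1),zt,m)[:,:2]*1000
    ok=np.all(abs(W-np.array(xy))<half,1)
    a=np.zeros_like(H);a[ys[ok],xs[ok]]=1
    n,l,st,c=cv2.connectedComponentsWithStats(cv2.morphologyEx(a,cv2.MORPH_CLOSE,np.ones((7,7))))
    i=1+np.argmax(st[1:,4]);cs,_=cv2.findContours((l==i).astype(np.uint8),cv2.RETR_EXTERNAL,cv2.CHAIN_APPROX_NONE)
    C=max(cs,key=len)[:,0,:]
    W=toz(cam,C,zt,m)[:,:2]*1000
    rc=cv2.minAreaRect(W.astype(np.float32));bx=cv2.boxPoints(rc);e=bx[1]-bx[0];f=bx[2]-bx[1]
    L=e if np.linalg.norm(e)>np.linalg.norm(f) else f
    return rc[0],rc[1],np.degrees(np.arctan2(L[1],L[0]))%180
if __name__=='__main__':
    cam,k,zt,x,y=sys.argv[1:6]
    s=robot.sense();ph=2*np.arctan2(s['tcp_rot'][1],s['tcp_rot'][0])
    print('t',round(s['t'],2),'pos',np.round(s['position']*1000,1),'phi',round(np.degrees(ph)%180,2))
    m=robot.camera_model(cam);im=save(cam,sys.argv[6],scale=1.5);cv2.imwrite('last.png',im[:,:,::-1])
    c,sz,a=seg(im,cam,m,k,float(zt),(float(x),float(y)))
    print(k,'c',np.round(c,1),'size',np.round(sz,1),'long deg',round(a,1))
E
python3 seg.py wrist yellow .036 592 5 w13.png
```

```text
t 21.65 pos [592.3   4.7  89.9] phi 71.15
yellow c [591.8   4.9] size [70.7 46.1] long deg 71.0
```

Yellow is now squared in the corner and released: long axis at 71.0°, both faces touching the fences. Next I pick it up again at that angle.

Emit:
send_rows([
  [-0.5,0.2,-25],
  [0,0,-25],
  [0,0,-10],
  [0,0,0],
  [0,0,0],
  [0,0,0],
  [0,0,0],
  [0,0,0],
  [0,0,0],
  [0,0,0],
], jaw=[1,1,1,1,1,0,0,0,0,0], twist=[0,0,0,0,0,0,0,0,0,0])

```text
t: 22.53
position: [0.5921, 0.0052, 0.0326]
tcp_rot: [-2.554, -1.826, 0.001]
force: [-3.7, 0.7, 6.8]
opening: 0.523
```

Emit:
send_rows([
  [0,0,20],
  [0,0,30],
  [0,0,20],
  [-11,27,0],
  [-11,27,0],
  [-11,27,0],
  [-11,27,0],
  [-11,27,0],
  [-11,27,0],
  [-11,27,0],
  [-11,27,0],
  [-11,27,0],
], jaw=[0,0,0,0,0,0,0,0,0,0,0,0], twist=[0,0,0,0.072,0.072,0.072,0.072,0.072,0.072,0.072,0.072,0.072])

```text
t: 23.53
position: [0.4932, 0.2491, 0.1019]
tcp_rot: [1.836, 2.549, 0.002]
force: [0.8, 0.3, -1.2]
opening: 0.525
```

Emit:
send_rows([
  [-11,27,0],
  [-3,4,0],
  [0,0,0],
  [0,0,0],
  [0,0,0],
  [0,0,0],
], jaw=[0,0,0,0,0,0], twist=[0.072,0,0,0,0,0])

```text
t: 24.03
position: [0.4804, 0.2776, 0.1013]
tcp_rot: [1.75, 2.609, 0.0]
force: [0.3, 0.7, -1.7]
opening: 0.525
```

```bash
python3 seg.py wrist yellow .107 480 280 w14.png
```

```text
t 24.03 pos [480.4 277.6 101.3] phi 112.28
yellow c [480.5 279.4] size [45.5 69.9] long deg 112.3
```

View pics/w14.png

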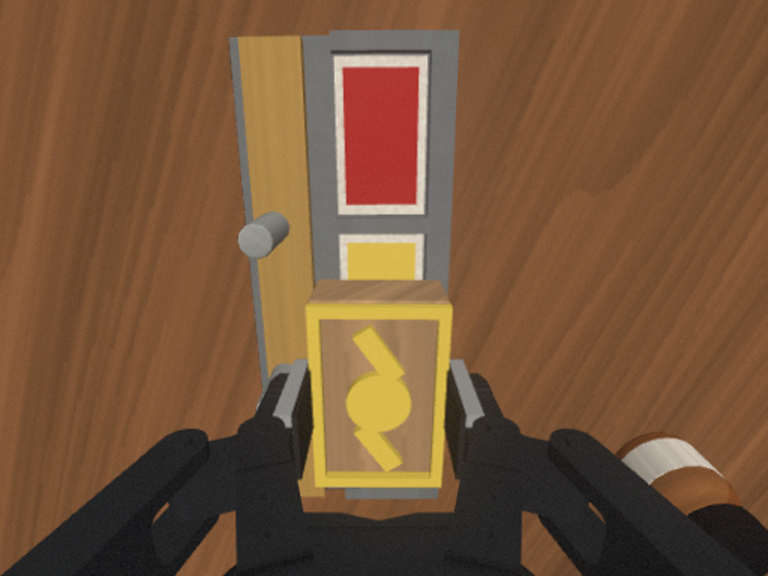

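```bash
python3 - <<'E'
from h import *
from seg import seg
np.set_printoptions(precision=2,suppress=True)
m=robot.camera_model('wrist');im=cv2.imread('last.png')[:,:,::-1].copy()
c,sz,a=seg(im,'wrist',m,'red',.006,(449,357),60);print('red slip',c,sz,a)
t=np.radians(22.5);X=np.array([np.cos(t),np.sin(t)]);Y=np.array([-X[1],X[0]])
print('bed mid from red slip',np.array(c)-84*Y+.5*X)
cv2.imwrite('pics/w14c.png',cv2.resize(im[10:200,140:320,::-1],None,fx=3.1,fy=3.1,interpolation=cv2.INTER_CUBIC))
E
```

```text
red slip (449.2584228515625, 358.31158447265625) (35.49982833862305, 63.18428039550781) 112.44752
bed mid from red slip [481.87 280.9 ]
```

View pics/w14c.png

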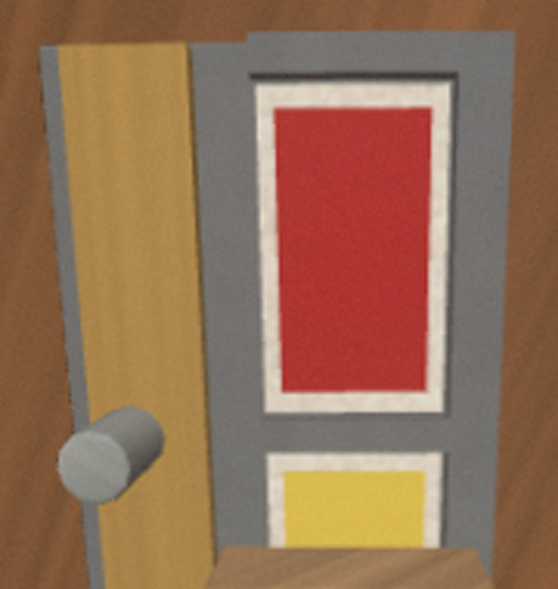

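Emit:
send_rows([
  [-2.2,1.4,-25],
  [0,0,-25],
  [0,0,-4],
  [0,0,0],
  [0,0,0],
  [0,0,0],
], jaw=[0,0,0,0,0,0], twist=[0.003,0,0,0,0,0])

```text
t: 24.58
position: [0.4789, 0.2803, 0.0486]
tcp_rot: [1.744, 2.611, 0.004]
force: [-0.8, 0.2, -0.3]
opening: 0.524
```

```bash
python3 seg.py wrist yellow .051 480 280 w15.png; python3 - <<'E'
from h import *
from seg import seg
np.set_printoptions(precision=2,suppress=True)
m=robot.camera_model('wrist');im=cv2.imread('last.png')[:,:,::-1].copy()
c,sz,a=seg(im,'wrist',m,'red',.006,(449,357),60);print('red slip',c,sz,a)
E
```

```text
t 24.58 pos [478.9 280.3  48.6] phi 112.54
yellow c [479.9 280.2] size [46.7 71.7] long deg 112.5
red slip (449.4162902832031, 358.50921630859375) (35.960121154785156, 63.58283996582031) 112.709755
```

View pics/w15.png

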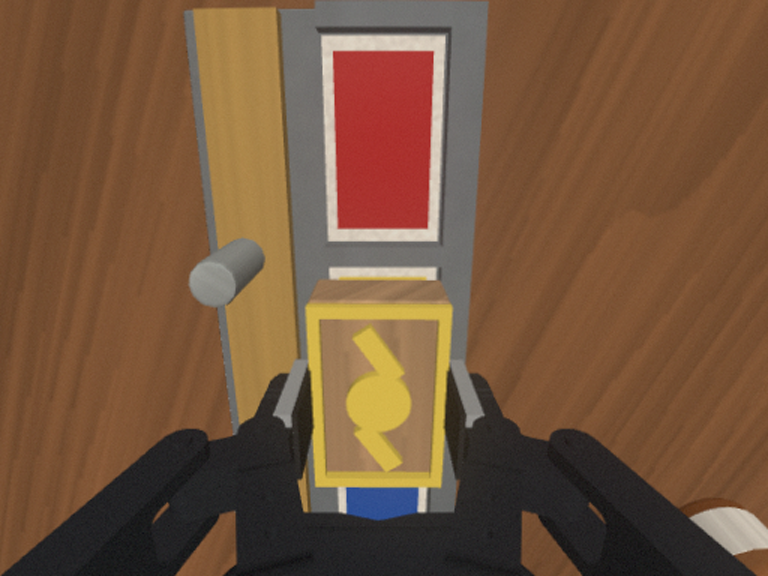

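Emit:
send_rows([
  [0,0,-8],
  [0,0,-4],
  [0,0,-2],
  [0,0,0],
  [0,0,0],
], jaw=[0,0,0,0,0], twist=[0,0,0,0,0])

```text
t: 25.05
position: [0.4772, 0.2801, 0.0329]
tcp_rot: [-1.743, -2.613, 0.001]
force: [-0.2, -0.7, -0.9]
opening: 0.525
```

Emit:
send_rows([
  [0,0,-2],
  [0,0,-1],
  [0,0,-1],
  [0,0,0],
  [0,0,0],
], jaw=[0,0,0,0,0], twist=[0,0,0,0,0])

```text
t: 25.47
position: [0.4778, 0.2803, 0.0307]
tcp_rot: [1.743, 2.613, -0.0]
force: [-2.0, -1.0, 8.0]
opening: 0.527
```

Emit:
send_rows([
  [0,0,1],
  [0,0,0],
  [0,0,0],
  [0,0,0],
  [0,0,10],
  [0,0,30],
  [0,0,30],
  [0,0,30],
  [0,0,0],
  [0,0,0],
], jaw=[0.7,0.8,0.9,1,1,1,1,1,1,1], twist=[0,0,0,0,0,0,0,0,0,0])

```text
t: 26.3
position: [0.4795, 0.281, 0.1334]
tcp_rot: [1.742, 2.61, 0.008]
force: [-0.4, 0.1, -0.9]
opening: 0.999
```

```bash
python3 seg.py wrist yellow .034 480 280 w16.png
```

```text
t 26.3 pos [479.5 281.  133.4] phi 112.58
yellow c [478.9 280.5] size [46.3 69.5] long deg 112.5
```

View pics/w16.png

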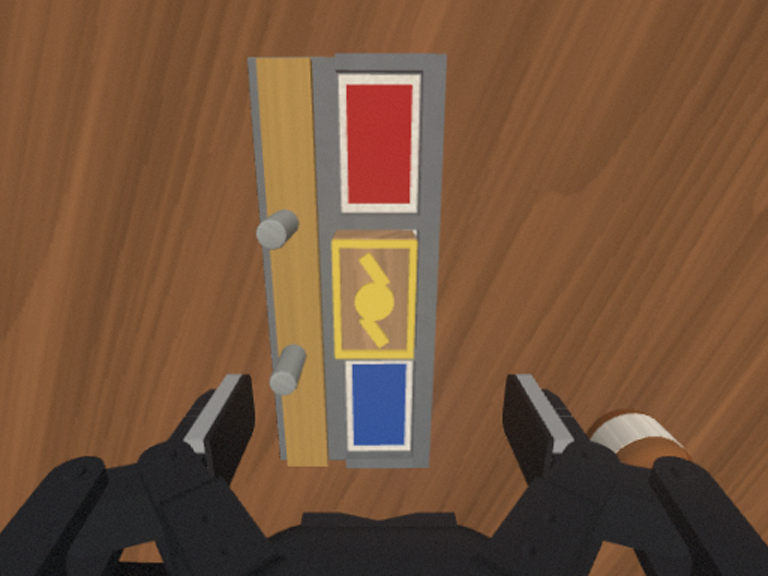

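Emit:
send_rows([
  [0,-20,10],
  [0,-35,10],
  [0,-38,10],
  [0,-38,10],
  [0,-38,10],
  [0,-38,10],
  [0,-38,10],
  [0,-38,10],
  [0,-38,10],
  [0,-38,10],
  [0,-38,0],
  [0,-38,0],
], jaw=[1,1,1,1,1,1,1,1,1,1,1,1], twist=[0,0,0,0,0,0,0,0,0,0,0,0])

```text
t: 27.35
position: [0.4765, -0.1564, 0.2293]
tcp_rot: [-1.743, -2.612, 0.0]
force: [-0.3, 0.4, -0.2]
opening: 1.0
```

Emit:
send_rows([
  [2,-38,0],
  [2,-38,0],
  [2,-38,0],
  [2,-38,0],
  [2,-30,0],
  [0,-12,0],
  [0,0,0],
  [0,0,0],
  [0,0,0],
], jaw=[1,1,1,1,1,1,1,1,1], twist=[0,0,0,0,0,0,0,0,0])

```text
t: 28.1
position: [0.4871, -0.3469, 0.2291]
tcp_rot: [-1.741, -2.612, -0.002]
force: [0.6, -0.2, -0.3]
opening: 0.999
```

```bash
python3 blk.py wrist .073 w17.png
```

```text
t 28.1 pos [ 487.0914 -346.8565  229.0553] phi -67.36564172884708 q [-0.7638  0.2671  1.4953  0.0008  1.3822 -1.159 ]
yellow 0.68 [216.3 310.7] c [ 499.2 -554.3] size [0. 0.] long-axis deg 0.0 1
red 0.76 [188.7 112.4] c [ 401.9 -308.2] size [46.7 69.8] long-axis deg 97.8 2186
blue 0.76 [325.  119.2] c [ 534.4 -259. ] size [46.2 69.4] long-axis deg 134.2 1905
blue 0.64 [419.3, 261.8] no colour
```

View pics/w17.png

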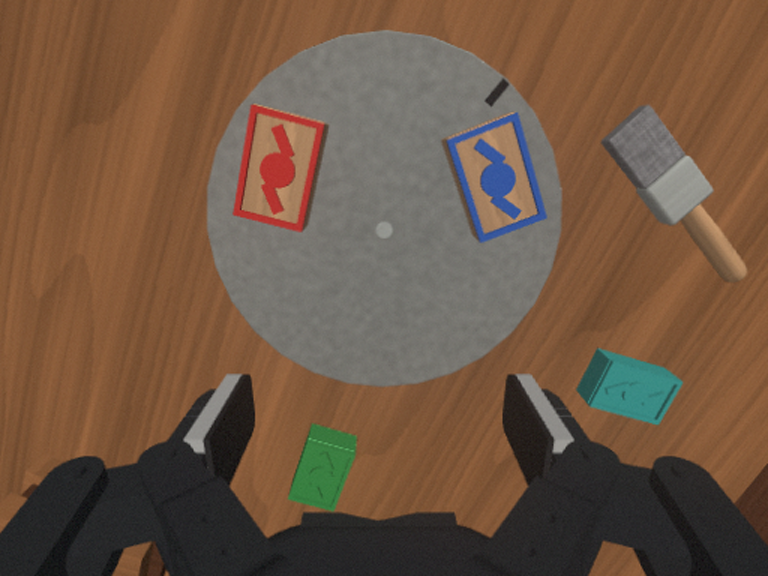

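Red is at (278,168) on the disc with pale sides, and blue at (497,177). The green (325,468) and turquoise (632,385) ones are off the disc. Going for red.

Emit:
send_rows([
  [-25,11,-20],
  [-25,11,-25],
  [-25,11,-20],
  [-10,5,-10],
  [0,0,0],
  [0,0,0],
  [0,0,0],
], jaw=[1,1,1,1,1,1,1], twist=[-0.08,-0.08,-0.08,-0.017,0,0,0])

```text
t: 28.88
position: [0.4042, -0.3119, 0.1569]
tcp_rot: [2.06, 2.366, -0.0]
force: [0.6, -0.6, -0.2]
opening: 1.004
```

```bash
python3 seg.py wrist red .073 402 -308 w18.png
```

```text
t 28.88 pos [ 404.2 -311.9  156.9] phi 97.91
red c [ 401.5 -307.4] size [45.6 69.9] long deg 98.1
```

View pics/w18.png

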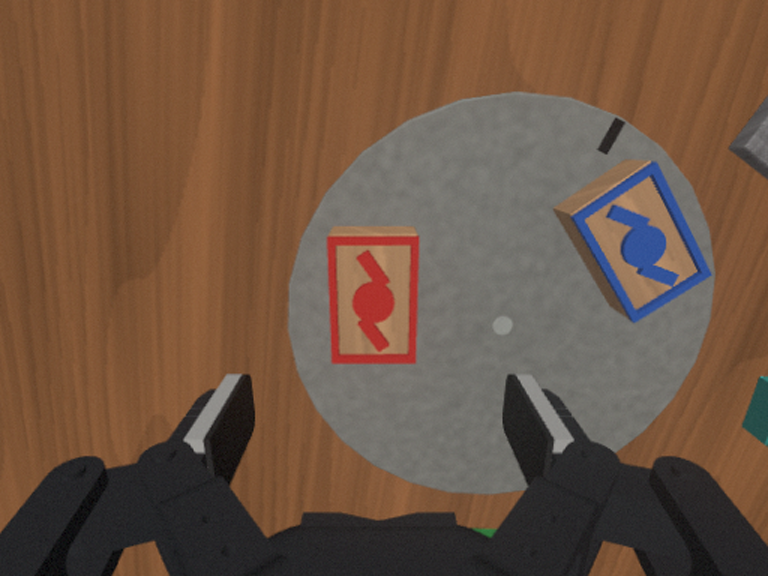

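Emit:
send_rows([
  [-2.5,4.3,-30],
  [0,0,-30],
  [0,0,-20],
  [0,0,-12],
  [0,0,0],
  [0,0,0],
  [0,0,0],
  [0,0,0],
  [0,0,0],
  [0,0,0],
  [0,0,0],
  [0,0,0],
], jaw=[1,1,1,1,1,1,1,0,0,0,0,0], twist=[0,0,0,0,0,0,0,0,0,0,0,0])

```text
t: 29.93
position: [0.4006, -0.3073, 0.0643]
tcp_rot: [2.063, 2.367, -0.0]
force: [-0.8, 0.8, 5.0]
opening: 0.526
```

```bash
python3 seg.py wrist red .073 402 -308 w19.png
```

```text
t 29.93 pos [ 400.6 -307.3   64.3] phi 97.85
red c [ 401.2 -307.7] size [46.4 70.8] long deg 97.8
```

View pics/w19.png

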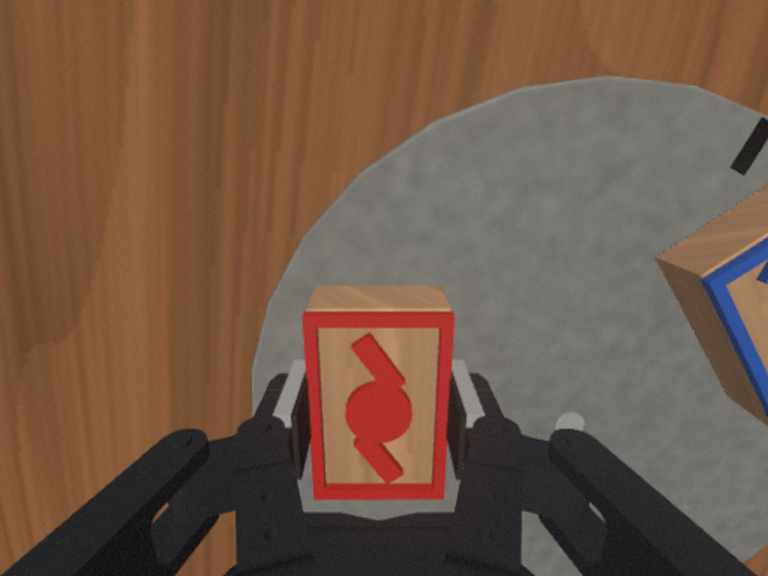

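Emit:
send_rows([
  [0,0,15],
  [0,0,30],
  [0,0,30],
  [10,15,0],
  [18,30,0],
  [18,30,0],
  [18,30,0],
  [18,30,0],
  [18,30,0],
  [18,30,0],
  [18,30,0],
  [18,30,0],
], jaw=[0,0,0,0,0,0,0,0,0,0,0,0], twist=[0,0,0,-0.05,-0.05,-0.05,-0.05,-0.05,-0.05,-0.05,-0.05,-0.05])

```text
t: 30.98
position: [0.554, -0.0498, 0.1376]
tcp_rot: [-2.542, -1.844, 0.001]
force: [-0.7, -1.6, -0.4]
opening: 0.535
```

Emit:
send_rows([
  [18,30,0],
  [13,25,0],
  [0,0,-25],
  [0,0,-25],
  [0,0,-20],
  [0,0,0],
  [0,0,0],
  [0,0,0],
], jaw=[0,0,0,0,0,0,0,0], twist=[-0.016,0,0,0,0,0,0,0])

```text
t: 31.65
position: [0.5856, 0.0032, 0.069]
tcp_rot: [2.555, 1.827, 0.001]
force: [0.2, -0.4, -0.4]
opening: 0.528
```

```bash
python3 seg.py wrist red .078 585 2 w20.png
```

```text
t 31.65 pos [585.6   3.2  69. ] phi 71.13
red c [585.2   3.1] size [70.4 46.2] long deg 71.1
```

View pics/w20.png

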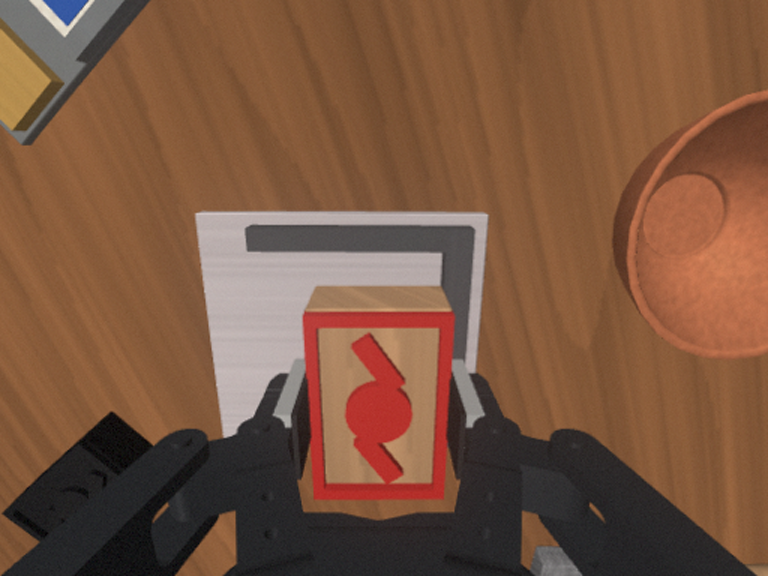

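Emit:
send_rows([
  [0,0,-20],
  [0,0,-15],
  [0,0,-5],
  [0,0,-1],
  [0,0,0],
  [0,0,0],
], jaw=[0,0,0,0,0,0], twist=[0,0,0,0,0,0])

```text
t: 32.2
position: [0.5861, 0.0032, 0.0286]
tcp_rot: [2.554, 1.827, 0.003]
force: [-0.6, -0.1, -1.3]
opening: 0.526
```

Emit:
send_rows([
  [0,0,-1],
  [0.95,-0.33,0],
  [0.95,-0.33,0],
  [0.95,-0.33,0],
  [0.95,-0.33,0],
  [0.95,-0.33,0],
  [0.95,-0.33,0],
  [0,0,0],
  [0,0,0],
], jaw=[0,0,0,0,0,0,0,0,0], twist=[0,0,0,0,0,0,0,0,0])

```text
t: 32.95
position: [0.5906, 0.0018, 0.0274]
tcp_rot: [-2.555, -1.828, 0.0]
force: [-3.4, 1.0, 6.2]
opening: 0.528
```

Emit:
send_rows([
  [0.95,-0.33,0],
  [0.95,-0.33,0],
  [0,0,0],
  [0,0,0],
  [0,0,0],
], jaw=[0,0,0,0,0], twist=[0,0,0,0,0])

```text
t: 33.37
position: [0.5908, 0.0017, 0.0274]
tcp_rot: [-2.552, -1.826, 0.004]
force: [-7.2, 2.7, 10.3]
opening: 0.524
```

Emit:
send_rows([
  [0.95,-0.33,0.5],
  [0.95,-0.33,0],
  [0,0,0],
  [0,0,0],
], jaw=[0,0,0,0], twist=[0,0,0,0])

```text
t: 33.7
position: [0.5909, 0.0017, 0.0275]
tcp_rot: [-2.55, -1.824, 0.009]
force: [-11.1, 4.2, 13.4]
opening: 0.529
```

Emit:
send_rows([
  [-0.95,0.33,1],
  [0,0,1],
  [0.33,0.95,0],
  [0.33,0.95,0],
  [0.33,0.95,0],
  [0.33,0.95,0],
  [0.33,0.95,0],
  [0.33,0.95,0],
  [0,0,0],
  [0,0,0],
], jaw=[0,0,0,0,0,0,0,0,0,0], twist=[0,0,0,0,0,0,0,0,0,0])

```text
t: 34.53
position: [0.5921, 0.0051, 0.0276]
tcp_rot: [-2.553, -1.825, 0.012]
force: [-8.9, -3.0, 2.2]
opening: 0.529
```

Emit:
send_rows([
  [0.33,0.95,0],
  [0.33,0.95,0],
  [0,0,0],
  [0,0,0],
  [0,0,0],
], jaw=[0,0,0,0,0], twist=[0,0,0,0,0])

```text
t: 34.95
position: [0.5924, 0.0059, 0.0276]
tcp_rot: [-2.553, -1.825, 0.014]
force: [-9.6, -5.6, 2.4]
opening: 0.529
```

Emit:
send_rows([
  [0.33,0.95,0],
  [0,0,0],
  [0,0,0],
  [0,0,0],
], jaw=[0,0,0,0], twist=[0,0,0,0])

```text
t: 35.28
position: [0.5924, 0.0059, 0.0276]
tcp_rot: [-2.554, -1.826, 0.017]
force: [-11.4, -8.5, 4.3]
opening: 0.531
```

Emit:
send_rows([
  [0,0,0],
  [0,0,0],
  [0,0,0],
  [0,0,0],
  [-3,-1,0],
  [0,0,30],
  [0,0,30],
  [0,0,0],
  [0,0,0],
  [0,0,0],
  [0,0,0],
], jaw=[0.7,0.8,0.9,1,1,1,1,1,1,1,1], twist=[0,0,0,0,0,0,0,0,0,0,0])

```text
t: 36.2
position: [0.5923, 0.0082, 0.0873]
tcp_rot: [-2.554, -1.827, 0.003]
force: [0.5, -0.6, 0.2]
opening: 0.999
```

```bash
python3 seg.py wrist red .036 592 5 w21.png;python3 - <<'E'
from h import *
im=cv2.imread('last.png');cv2.imwrite('pics/w21c.png',cv2.resize(im[105:275,130:350],None,fx=3.5,fy=3.5,interpolation=cv2.INTER_CUBIC))
E
```

```text
t 36.2 pos [592.3   8.2  87.3] phi 71.16
red c [591.9   5.3] size [70.1 45.7] long deg 71.1
```

View pics/w21c.png

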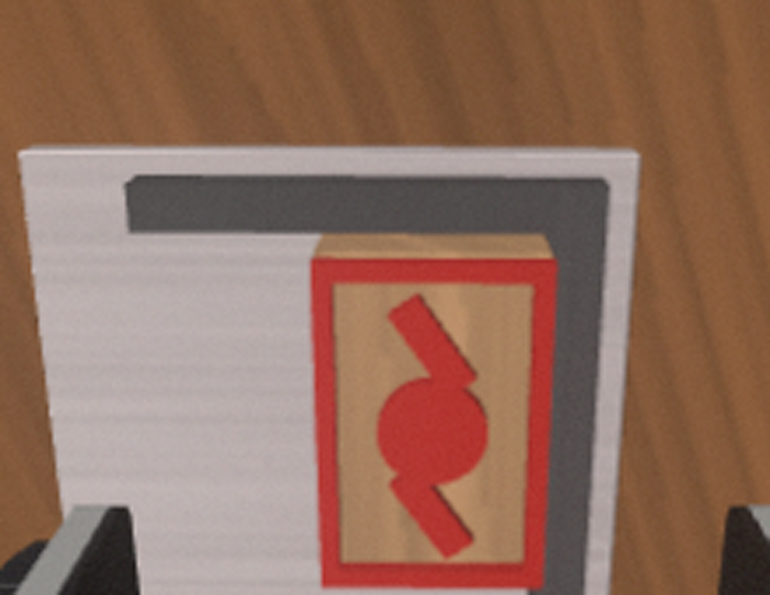

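Red is squared against both fences (face at row 235, long fence at column ~548). Picking it up and taking it to the red pocket.

Emit:
send_rows([
  [-0.2,-3,-25],
  [0,0,-20],
  [0,0,-12],
  [0,0,0],
  [0,0,0],
  [0,0,0],
  [0,0,0],
  [0,0,0],
  [0,0,0],
  [0,0,0],
  [0,0,0],
], jaw=[1,1,1,1,1,1,0,0,0,0,0], twist=[0,0,0,0,0,0,0,0,0,0,0])

```text
t: 37.17
position: [0.5922, 0.0056, 0.0327]
tcp_rot: [-2.554, -1.826, 0.002]
force: [-4.9, 0.6, 7.0]
opening: 0.529
```

```bash
python3 seg.py wrist red .036 592 5 w22.png
```

```text
t 37.17 pos [592.2   5.6  32.7] phi 71.14
red c [591.9   5.4] size [71.3 46.4] long deg 71.3
```

Emit:
send_rows([
  [0,0,20],
  [0,0,30],
  [0,0,20],
  [-8,16,0],
  [-13,32,0],
  [-13,32,0],
  [-13,32,0],
  [-13,32,0],
  [-13,32,0],
  [-13,32,0],
  [-13,32,0],
  [-13,32,0],
], jaw=[0,0,0,0,0,0,0,0,0,0,0,0], twist=[0,0,0,0.08,0.08,0.08,0.08,0.08,0.08,0.08,0.08,0.08])

```text
t: 38.22
position: [0.4804, 0.2785, 0.1021]
tcp_rot: [1.742, 2.614, 0.001]
force: [0.6, 0.9, -0.1]
opening: 0.526
```

Emit:
send_rows([
  [-13,32,0],
  [-13,32,0],
  [-8,16,0],
  [0,0,-30],
  [0,0,-23],
  [0,0,0],
  [0,0,0],
  [0,0,0],
], jaw=[0,0,0,0,0,0,0,0], twist=[0.002,0,0,0,0,0,0,0])

```text
t: 38.88
position: [0.448, 0.3572, 0.0497]
tcp_rot: [1.745, 2.612, 0.002]
force: [-0.6, 0.2, -0.4]
opening: 0.53
```

```bash
python3 seg.py wrist red .054 446 358 w23.png
```

```text
t 38.88 pos [448.  357.2  49.7] phi 112.5
red c [448.6 358. ] size [46.  70.1] long deg 112.5
```

View pics/w23.png

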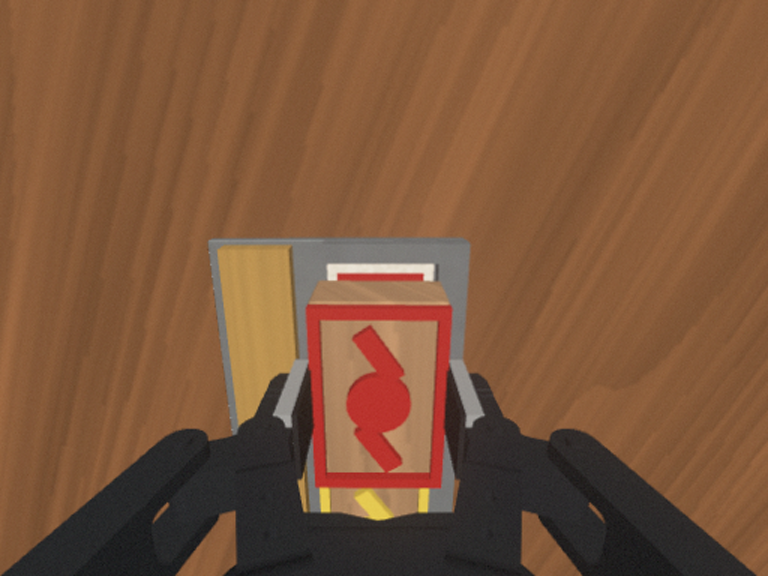

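Emit:
send_rows([
  [-1.3,0.3,-8],
  [0,0,-5],
  [0,0,-2],
  [0,0,0],
  [0,0,0],
  [0,0,0],
], jaw=[0,0,0,0,0,0], twist=[0,0,0,0,0,0])

```text
t: 39.43
position: [0.4461, 0.3573, 0.0338]
tcp_rot: [1.745, 2.612, 0.0]
force: [0.0, 1.0, -1.1]
opening: 0.527
```

Emit:
send_rows([
  [0,0,-2],
  [0,0,-1],
  [0,0,-1],
  [0,0,0],
  [0,0,0],
], jaw=[0,0,0,0,0], twist=[0,0,0,0,0])

```text
t: 39.85
position: [0.4462, 0.3574, 0.0308]
tcp_rot: [1.745, 2.612, 0.0]
force: [-1.5, -0.7, 5.2]
opening: 0.527
```

Floor contact at the same height as yellow (30.8). Releasing.

Emit:
send_rows([
  [0,0,1],
  [0,0,0],
  [0,0,0],
  [0,0,0],
  [0,0,10],
  [0,0,30],
  [0,0,30],
  [0,-15,30],
  [0,-30,0],
  [0,0,0],
  [0,0,0],
], jaw=[0.7,0.8,0.9,1,1,1,1,1,1,1,1], twist=[0,0,0,0,0,0,0,0,0,0,0])

```text
t: 40.77
position: [0.4462, 0.3117, 0.1317]
tcp_rot: [1.747, 2.61, 0.002]
force: [-0.2, 0.3, -0.8]
opening: 1.0
```

```bash
python3 seg.py wrist red .034 446 358 w24.png; python3 seg.py wrist yellow .034 479 280 w25.png
```

```text
t 40.77 pos [446.2 311.7 131.7] phi 112.4
red c [447.6 357.1] size [44.9 70.1] long deg 112.1
t 40.82 pos [445.9 312.2 131. ] phi 112.45
yellow c [478.8 280.8] size [45.7 69.9] long deg 112.3
```

View pics/w24.png

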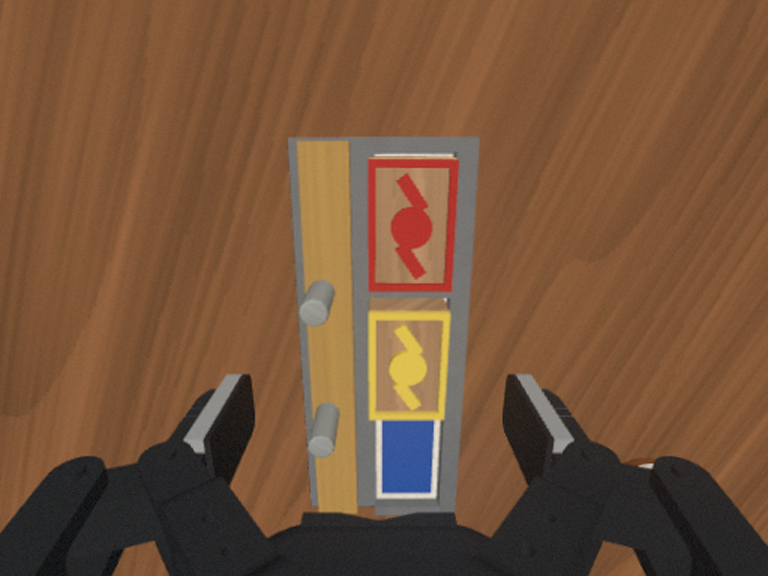

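Red and yellow are both seated. Going back for blue.

Emit:
send_rows([
  [2,-20,10],
  [2,-35,10],
  [2,-38,10],
  [2,-38,10],
  [2,-38,10],
  [2,-38,10],
  [2,-38,10],
  [2,-38,10],
  [2,-38,10],
  [2,-38,8],
  [2,-38,0],
  [2,-38,0],
], jaw=[1,1,1,1,1,1,1,1,1,1,1,1], twist=[0,0,0,0,0,0,0,0,0,0,0,0])

```text
t: 41.87
position: [0.4705, -0.124, 0.2289]
tcp_rot: [1.743, 2.613, 0.001]
force: [1.5, 0.4, 0.2]
opening: 0.998
```

Emit:
send_rows([
  [3,-38,0],
  [3,-38,0],
  [3,-38,0],
  [3,-38,0],
  [3,-38,0],
  [2,-30,0],
  [0,-12,0],
  [0,0,0],
  [0,0,0],
  [0,0,0],
], jaw=[1,1,1,1,1,1,1,1,1,1], twist=[0,0,0,0,0,0,0,0,0,0])

```text
t: 42.7
position: [0.4871, -0.3526, 0.2279]
tcp_rot: [-1.742, -2.612, -0.002]
force: [-0.2, 0.4, -0.1]
opening: 1.004
```

```bash
python3 blk.py wrist .073 w26.png
```

```text
t 42.7 pos [ 487.1445 -352.6203  227.9446] phi -67.39406293175023 q [-0.7708  0.2745  1.4883  0.0008  1.381  -1.1655]
yellow 0.82 [217.6 309.3] c [ 510.5 -554.3] size [2.5 0. ] long-axis deg 23.1 3
blue 0.78 [329.4 116.4] c [ 534.1 -258.9] size [46.2 69.4] long-axis deg 134.3 1951
blue 0.58 [425.0, 257.2] no colour
```

View pics/w26.png

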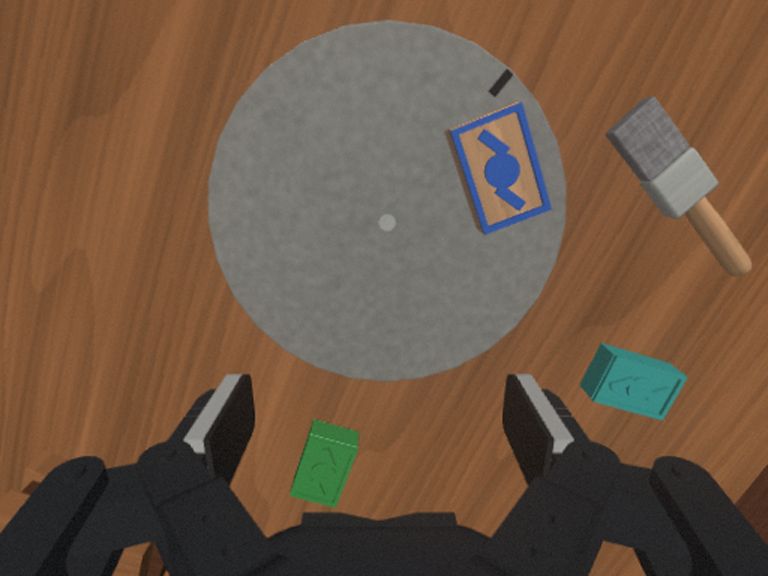

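Emit:
send_rows([
  [10,20,-15],
  [12,24,-20],
  [12,24,-20],
  [10,20,-15],
  [3,5,0],
  [0,0,0],
  [0,0,0],
  [0,0,0],
  [0,0,0],
], jaw=[1,1,1,1,1,1,1,1,1], twist=[0.1,0.1,0.1,0.079,0,0,0,0,0])

```text
t: 43.65
position: [0.5344, -0.2633, 0.1603]
tcp_rot: [1.223, 2.891, -0.002]
force: [-0.6, -0.0, 0.1]
opening: 1.001
```

```bash
python3 seg.py wrist blue .073 534 -259 w27.png
```

```text
t 43.65 pos [ 534.4 -263.3  160.3] phi 134.13
blue c [ 534.1 -258.4] size [45.7 70.1] long deg 134.2
```

View pics/w27.png

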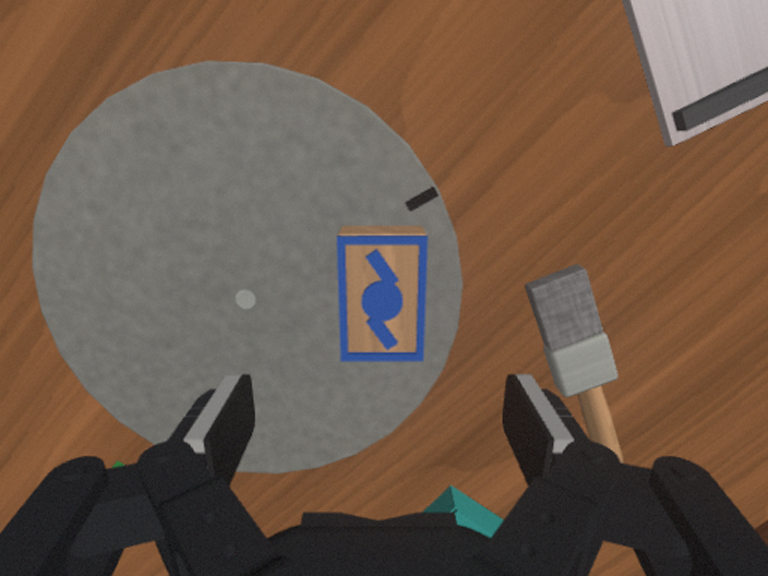

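Emit:
send_rows([
  [-0.4,4.6,-30],
  [0,0,-30],
  [0,0,-22],
  [0,0,-13],
  [0,0,0],
  [0,0,0],
  [0,0,0],
  [0,0,0],
  [0,0,0],
  [0,0,0],
  [0,0,0],
  [0,0,0],
], jaw=[1,1,1,1,1,1,1,0,0,0,0,0], twist=[0,0,0,0,0,0,0,0,0,0,0,0])

```text
t: 44.7
position: [0.5345, -0.2577, 0.0651]
tcp_rot: [1.221, 2.892, -0.001]
force: [-0.1, -1.3, 5.6]
opening: 0.526
```

```bash
python3 seg.py wrist blue .073 534 -259 w28.png
```

```text
t 44.7 pos [ 534.5 -257.7   65.1] phi 134.23
blue c [ 535.7 -257. ] size [46.6 70.9] long deg 134.3
```

View pics/w28.png

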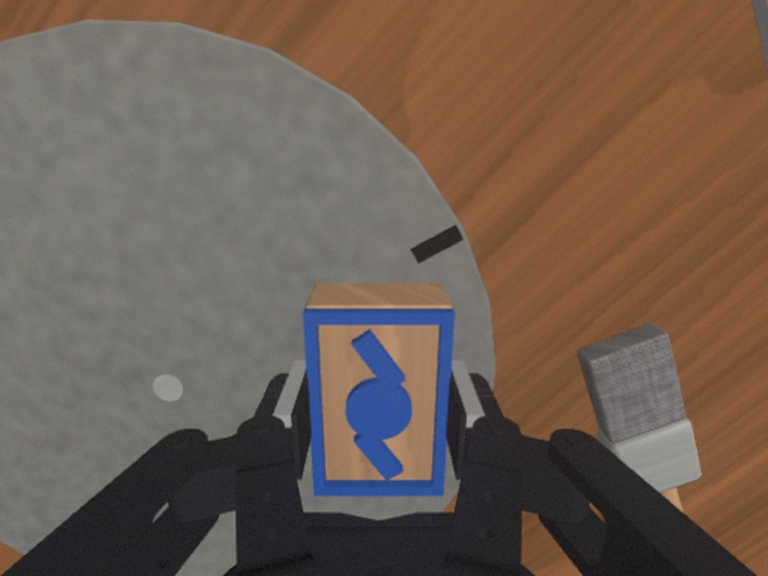

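Emit:
send_rows([
  [0,0,15],
  [0,0,30],
  [0,0,30],
  [5,26,0],
  [5,26,0],
  [5,26,0],
  [5,26,0],
  [5,26,0],
  [5,26,0],
  [5,26,0],
  [5,26,0],
  [5,26,0],
], jaw=[0,0,0,0,0,0,0,0,0,0,0,0], twist=[0,0,0,-0.11,-0.11,-0.11,-0.11,-0.11,-0.11,-0.11,-0.11,-0.11])

```text
t: 45.75
position: [0.5781, -0.0216, 0.138]
tcp_rot: [-2.454, -1.959, 0.001]
force: [0.4, -0.4, -0.8]
opening: 0.527
```

Emit:
send_rows([
  [5,26,0],
  [1,1,0],
  [0,0,-25],
  [0,0,-25],
  [0,0,-20],
  [0,0,0],
  [0,0,0],
  [0,0,0],
], jaw=[0,0,0,0,0,0,0,0], twist=[-0.11,0,0,0,0,0,0,0])

```text
t: 46.42
position: [0.5852, 0.0035, 0.0695]
tcp_rot: [2.554, 1.829, 0.001]
force: [0.2, 1.4, -1.0]
opening: 0.528
```

```bash
python3 seg.py wrist blue .078 585 2 w29.png
```

```text
t 46.42 pos [585.2   3.5  69.5] phi 71.21
blue c [585.1   4.2] size [70.4 46. ] long deg 71.1
```

View pics/w29.png

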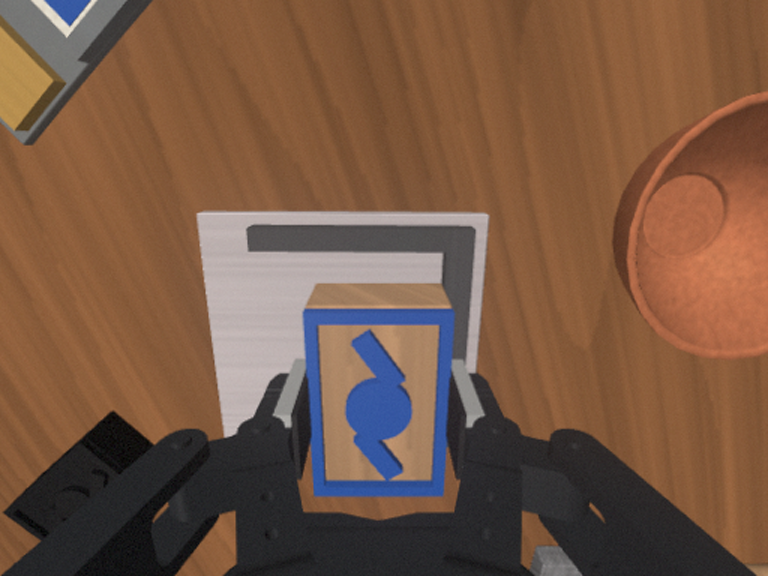

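Emit:
send_rows([
  [0,0,-20],
  [0,0,-15],
  [0,0,-5],
  [0,0,-1],
  [0,0,0],
  [0,0,0],
], jaw=[0,0,0,0,0,0], twist=[0,0,0,0,0,0])

```text
t: 46.97
position: [0.5856, 0.0037, 0.029]
tcp_rot: [2.553, 1.828, 0.003]
force: [-0.6, 0.2, -1.8]
opening: 0.528
```

Emit:
send_rows([
  [0,0,-1],
  [0.95,-0.33,0],
  [0.95,-0.33,0],
  [0.95,-0.33,0],
  [0.95,-0.33,0],
  [0.95,-0.33,0],
  [0.95,-0.33,0],
  [0.95,-0.33,0],
  [0,0,0],
  [0,0,0],
], jaw=[0,0,0,0,0,0,0,0,0,0], twist=[0,0,0,0,0,0,0,0,0,0])

```text
t: 47.8
position: [0.5909, 0.0021, 0.0281]
tcp_rot: [-2.553, -1.828, 0.001]
force: [-4.7, 2.4, 8.3]
opening: 0.528
```

Emit:
send_rows([
  [0.95,-0.33,0],
  [0.95,-0.33,0],
  [0,0,0],
  [0,0,0],
  [0,0,0],
], jaw=[0,0,0,0,0], twist=[0,0,0,0,0])

```text
t: 48.22
position: [0.591, 0.0021, 0.0282]
tcp_rot: [-2.551, -1.826, 0.005]
force: [-8.7, 3.4, 12.5]
opening: 0.528
```

Emit:
send_rows([
  [0,0,1],
  [0,0,1],
  [0.33,0.95,0],
  [0.33,0.95,0],
  [0.33,0.95,0],
  [0.33,0.95,0],
  [0.33,0.95,0],
  [0,0,0],
  [0,0,0],
  [0,0,0],
], jaw=[0,0,0,0,0,0,0,0,0,0], twist=[0,0,0,0,0,0,0,0,0,0])

```text
t: 49.05
position: [0.5918, 0.0043, 0.0282]
tcp_rot: [-2.553, -1.827, 0.011]
force: [-9.1, -4.2, 4.6]
opening: 0.529
```

Emit:
send_rows([
  [0.33,0.95,0],
  [0.33,0.95,0],
  [0,0,0],
  [0,0,0],
  [0,0,0],
], jaw=[0,0,0,0,0], twist=[0,0,0,0,0])

```text
t: 49.47
position: [0.5921, 0.0052, 0.0282]
tcp_rot: [-2.553, -1.827, 0.013]
force: [-9.9, -7.5, 5.3]
opening: 0.527
```

Emit:
send_rows([
  [0.33,0.95,0],
  [0,0,0],
  [0,0,0],
  [0,0,0],
], jaw=[0,0,0,0], twist=[0,0,0,0])

```text
t: 49.8
position: [0.5921, 0.0052, 0.0283]
tcp_rot: [-2.554, -1.828, 0.016]
force: [-10.0, -10.5, 6.4]
opening: 0.53
```

Contact on both fences. Letting go.

Emit:
send_rows([
  [0,0,0],
  [0,0,0],
  [0,0,0],
  [0,0,0],
  [-3,-3,0],
  [0,0,30],
  [0,0,30],
  [0,0,0],
  [0,0,0],
  [0,0,0],
  [0,0,0],
], jaw=[0.7,0.8,0.9,1,1,1,1,1,1,1,1], twist=[0,0,0,0,0,0,0,0,0,0,0])

```text
t: 50.72
position: [0.5915, 0.0057, 0.0873]
tcp_rot: [-2.553, -1.828, 0.003]
force: [0.2, -0.5, -0.1]
opening: 1.0
```

```bash
python3 seg.py wrist blue .036 592 5 w30.png;python3 - <<'E'
from h import *
im=cv2.imread('last.png');cv2.imwrite('pics/w30c.png',cv2.resize(im[105:275,130:350],None,fx=3.5,fy=3.5,interpolation=cv2.INTER_CUBIC))
E
```

```text
t 50.72 pos [591.5   5.7  87.3] phi 71.22
blue c [591.9   5.3] size [70.3 45.7] long deg 71.1
```

View pics/w30c.png

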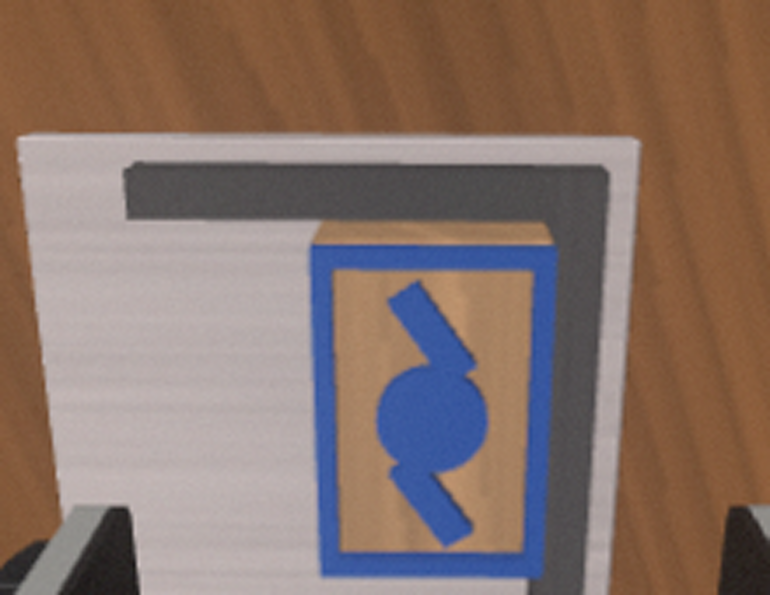

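Emit:
send_rows([
  [0.5,-0.3,-25],
  [0,0,-20],
  [0,0,-12],
  [0,0,0],
  [0,0,0],
  [0,0,0],
  [0,0,0],
  [0,0,0],
  [0,0,0],
  [0,0,0],
  [0,0,0],
], jaw=[1,1,1,1,1,1,0,0,0,0,0], twist=[-0.001,0,0,0,0,0,0,0,0,0,0])

```text
t: 51.68
position: [0.5923, 0.0058, 0.0327]
tcp_rot: [-2.554, -1.826, 0.002]
force: [-3.5, 1.2, 7.1]
opening: 0.527
```

```bash
python3 seg.py wrist blue .036 592 5 w31.png
```

```text
t 51.68 pos [592.3   5.8  32.7] phi 71.13
blue c [591.8   5.4] size [70.8 46.3] long deg 71.0
```

Emit:
send_rows([
  [0,0,20],
  [0,0,30],
  [0,0,20],
  [-8,20,0],
  [-8,20,0],
  [-8,20,0],
  [-8,20,0],
  [-8,20,0],
  [-8,20,0],
  [-8,20,0],
  [-8,20,0],
  [-8,20,0],
], jaw=[0,0,0,0,0,0,0,0,0,0,0,0], twist=[0,0,0,0.08,0.08,0.08,0.08,0.08,0.08,0.08,0.08,0.08])

```text
t: 52.73
position: [0.5208, 0.1862, 0.102]
tcp_rot: [1.742, 2.614, 0.001]
force: [-0.8, -0.5, -0.3]
opening: 0.525
```

Emit:
send_rows([
  [-9,17,0],
  [0,0,-30],
  [0,0,-23],
  [0,0,0],
  [0,0,0],
  [0,0,0],
  [0,0,0],
], jaw=[0,0,0,0,0,0,0], twist=[0.002,0,0,0,0,0,0])

```text
t: 53.32
position: [0.514, 0.2023, 0.0505]
tcp_rot: [1.744, 2.61, 0.004]
force: [-0.1, 0.6, 0.5]
opening: 0.529
```

```bash
python3 seg.py wrist blue .054 511 203 w32.png
```

```text
t 53.32 pos [514.  202.3  50.5] phi 112.49
blue c [515.1 202.2] size [46.  70.8] long deg 112.4
```

View pics/w32.png

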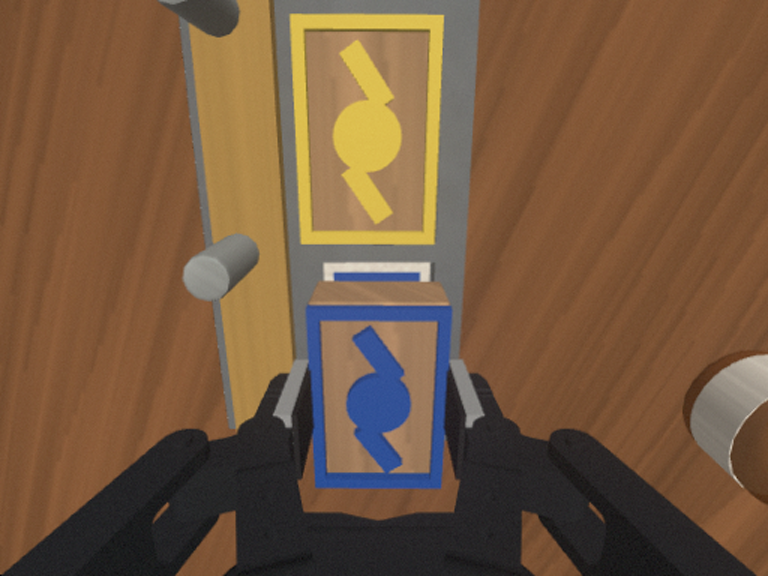

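Emit:
send_rows([
  [-2.8,0.4,0],
  [0,0,-8],
  [0,0,-5],
  [0,0,-2],
  [0,0,0],
  [0,0,0],
  [0,0,0],
], jaw=[0,0,0,0,0,0,0], twist=[0,0,0,0,0,0,0])

```text
t: 53.95
position: [0.5095, 0.2026, 0.0336]
tcp_rot: [-1.745, -2.612, 0.0]
force: [1.0, 0.1, -0.9]
opening: 0.527
```

Emit:
send_rows([
  [0,0,-2],
  [0,0,-1],
  [0,0,-1],
  [0,0,0],
  [0,0,0],
], jaw=[0,0,0,0,0], twist=[0,0,0,0,0])

```text
t: 54.37
position: [0.5097, 0.2027, 0.0307]
tcp_rot: [1.745, 2.612, -0.0]
force: [-2.2, -0.3, 6.6]
opening: 0.527
```

Emit:
send_rows([
  [0,0,1],
  [0,0,0],
  [0,0,0],
  [0,0,0],
  [0,0,10],
  [0,0,30],
  [0,0,35],
  [0,0,35],
  [0,0,30],
  [-7,7,10],
  [-7,7,10],
], jaw=[0.7,0.8,0.9,1,1,1,1,1,1,1,1], twist=[0,0,0,0,0,0,0,0,-0.12,-0.12,-0.12])

```text
t: 55.28
position: [0.497, 0.2169, 0.1943]
tcp_rot: [2.19, 2.248, 0.007]
force: [-0.9, -0.4, -0.8]
opening: 1.003
```

Emit:
send_rows([
  [-8,8,0],
  [-8,8,0],
  [-8,8,0],
  [-8,8,0],
  [-8,8,0],
  [-8,8,0],
  [-8,8,0],
  [-8,8,0],
  [-8,8,0],
  [-8,8,0],
  [0,0,0],
  [0,0,0],
], jaw=[1,1,1,1,1,1,1,1,1,1,1,1], twist=[-0.12,-0.12,-0.12,-0.12,-0.12,-0.12,-0.12,-0.12,-0.12,-0.13,0,0])

```text
t: 56.28
position: [0.4153, 0.2968, 0.1911]
tcp_rot: [3.078, 0.629, 0.001]
force: [0.4, 0.0, 0.1]
opening: 0.999
```

```bash
python3 seg.py wrist yellow .034 479 280 w33.png; python3 - <<'E'
from h import *
from seg import seg
m=robot.camera_model('wrist');im=cv2.imread('last.png')[:,:,::-1].copy()
for k,p in (('red',(447,357)),('yellow',(479,280)),('blue',(511,203))): print(k,seg(im,'wrist',m,k,.034,p,50))
E
```

```text
t 56.28 pos [415.3 296.8 191.1] phi 23.11
yellow c [478.9 280.1] size [46.1 69.9] long deg 112.2
red ((447.7457580566406, 356.24072265625), (45.99396514892578, 70.19398498535156), np.float32(112.15767))
yellow ((479.2273864746094, 279.78997802734375), (46.124229431152344, 69.93822479248047), np.float32(112.12314))
blue ((511.30670166015625, 201.9949188232422), (45.631832122802734, 70.53616333007812), np.float32(112.16896))
```

View pics/w33.png

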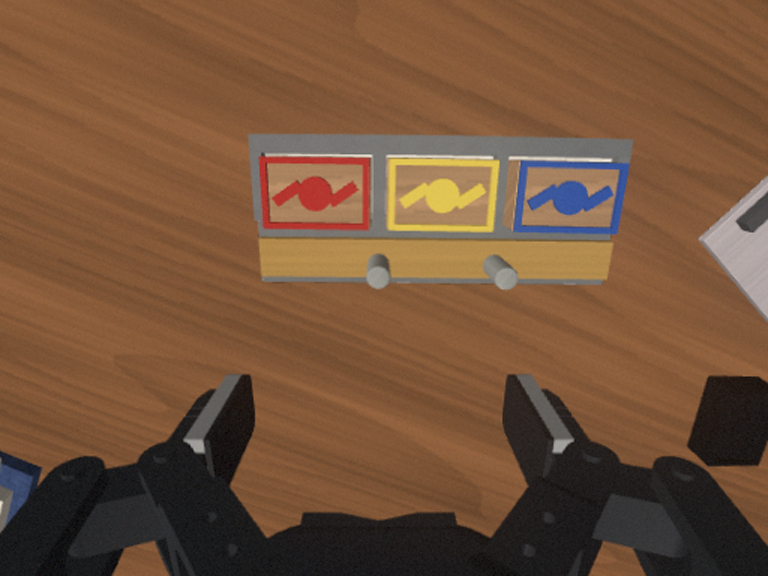

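All three lie seated in their pockets (red (315,193), yellow (442,196), blue (570,198)), and the bar is open. Pinching the post again to slide the bar home.

Emit:
send_rows([
  [-0.8,1.8,-35],
  [0,0,-35],
  [0,0,-35],
  [0,0,-30],
  [0,0,-16],
  [0,0,0],
  [0,0,0],
  [0,0,0],
  [0,0,0],
  [0,0,0],
  [0,0,0],
  [0,0,0],
], jaw=[1,1,1,1,1,1,1,1,0,0,0,0], twist=[-0.01,0,0,0,0,0,0,0,0,0,0,0])

```text
t: 57.33
position: [0.4153, 0.2988, 0.0407]
tcp_rot: [-3.082, -0.607, -0.003]
force: [-0.2, -1.3, 0.1]
opening: 0.452
```

Emit:
send_rows([
  [0,0,0],
  [0,0,0],
  [0,0,0],
  [0,0,0],
  [0,0,0],
], jaw=[0,0,0,0,0], twist=[0,0,0,0,0])

```text
t: 57.75
position: [0.4155, 0.2973, 0.0402]
tcp_rot: [3.079, 0.608, 0.001]
force: [0.2, -5.4, 4.0]
opening: 0.171
```

```bash
python3 -c "
from h import *
save('wrist','w34.png',scale=1.5)"
```

```text
(no output)
```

View pics/w34.png

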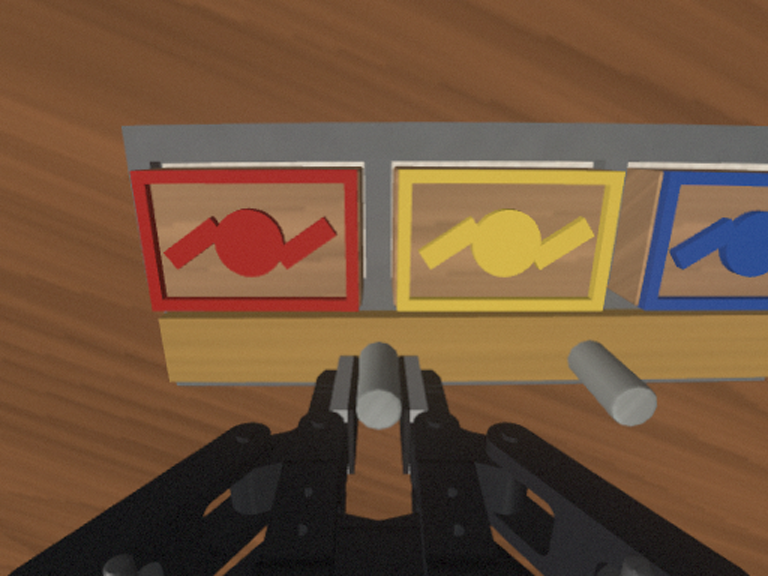

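Emit:
send_rows([
  [0.92,0.38,0],
  [0.92,0.38,0],
  [0.92,0.38,0],
  [0.92,0.38,0],
  [0.92,0.38,0],
  [0.92,0.38,0],
  [0.92,0.38,0],
  [0.92,0.38,0],
  [0.92,0.38,0],
  [0.92,0.38,0],
  [0,0,0],
  [0,0,0],
], jaw=[0,0,0,0,0,0,0,0,0,0,0,0], twist=[0,0,0,0,0,0,0,0,0,0,0,0])

```text
t: 58.8
position: [0.4245, 0.301, 0.0403]
tcp_rot: [3.079, 0.608, 0.001]
force: [-0.2, -5.5, 4.6]
opening: 0.166
```

Emit:
send_rows([
  [0.92,0.38,0],
  [0.92,0.38,0],
  [0,0,0],
  [0,0,0],
  [0,0,0],
], jaw=[0,0,0,0,0], twist=[0,0,0,0,0])

```text
t: 59.22
position: [0.4258, 0.3015, 0.0402]
tcp_rot: [3.079, 0.608, -0.001]
force: [-2.5, -6.4, 5.9]
opening: 0.167
```

Emit:
send_rows([
  [0.92,0.38,0],
  [0.92,0.38,0],
  [0,0,0],
  [0,0,0],
  [0,0,0],
], jaw=[0,0,0,0,0], twist=[0,0,0,0,0])

```text
t: 59.63
position: [0.4266, 0.3019, 0.0402]
tcp_rot: [3.079, 0.608, -0.006]
force: [-2.9, -6.4, 9.5]
opening: 0.169
```

Emit:
send_rows([
  [0.92,0.38,0],
  [0.92,0.38,0],
  [0,0,0],
  [0,0,0],
  [0,0,0],
], jaw=[0,0,0,0,0], twist=[0,0,0,0,0])

```text
t: 60.05
position: [0.4266, 0.3019, 0.0402]
tcp_rot: [3.077, 0.608, -0.012]
force: [-7.2, -9.4, 15.3]
opening: 0.171
```

```bash
python3 -c "
from h import *
save('wrist','w35.png',scale=1.5)"
```

```text
(no output)
```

View pics/w35.png

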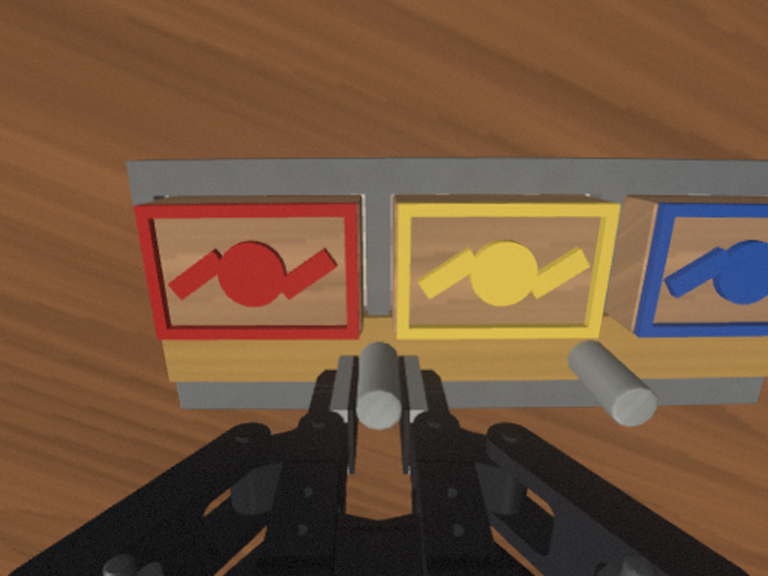

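Emit:
send_rows([
  [-1.4,-0.57,0],
  [0,0,0],
  [0,0,0],
  [0,0,0],
  [0,0,0],
  [0,0,0],
  [0,0,0],
  [0,0,10],
  [0,0,35],
  [0,0,35],
  [0,0,35],
  [0,0,35],
], jaw=[0,0.3,0.5,0.7,1,1,1,1,1,1,1,1], twist=[0,0,0,0,0,0,0,0,0,0,0,0])

```text
t: 61.1
position: [0.4277, 0.3039, 0.1919]
tcp_rot: [-3.082, -0.607, -0.0]
force: [1.0, -0.2, -0.0]
opening: 0.997
```

Emit:
send_rows([
  [0,-10,20],
  [0,-20,0],
  [0,-30,0],
  [0,-20,0],
  [0,0,0],
  [0,0,0],
  [0,0,0],
  [0,0,0],
], jaw=[1,1,1,1,1,1,1,1], twist=[0,0,0,0,0,0,0,0])

```text
t: 61.77
position: [0.428, 0.2247, 0.2099]
tcp_rot: [-3.082, -0.608, -0.001]
force: [0.5, 0.4, -0.3]
opening: 0.998
```

```bash
python3 seg.py wrist yellow .034 482 280 w36.png; python3 - <<'E'
from h import *
from seg import seg
np.set_printoptions(precision=2,suppress=True)
m=robot.camera_model('wrist');im=cv2.imread('last.png')[:,:,::-1].copy()
t=np.radians(22.5);X=np.array([np.cos(t),np.sin(t)]);Y=np.array([-X[1],X[0]])
for k,p in (('red',(447,357)),('yellow',(479,280)),('blue',(511,203))):
    c,s,a=seg(im,'wrist',m,k,.034,p,50);d=np.array(c)-[481.7,280.4];print(k,np.array(c),a,'bed',d@X,d@Y)
cv2.imwrite('pics/w36c.png',cv2.resize(im[60:250,130:450,::-1],None,fx=2.4,fy=2.4,interpolation=cv2.INTER_CUBIC))
save('top','top9.png',scale=1.5);save('scene','scene9.png',scale=1.5)
E
```

```text
t 61.77 pos [428.  224.7 209.9] phi 22.32
yellow c [480.4 281.1] size [46.2 69.9] long deg 112.6
red [448.51 357.26] 112.01478 bed -1.2484824690834253 83.71113473533053
yellow [480.27 281.14] 112.65767 bed -1.0358400634782796 1.2333482851664352
blue [512.93 202.75] 112.689354 bed -0.8647642249871951 -83.68430519628265
```

View pics/w36.png

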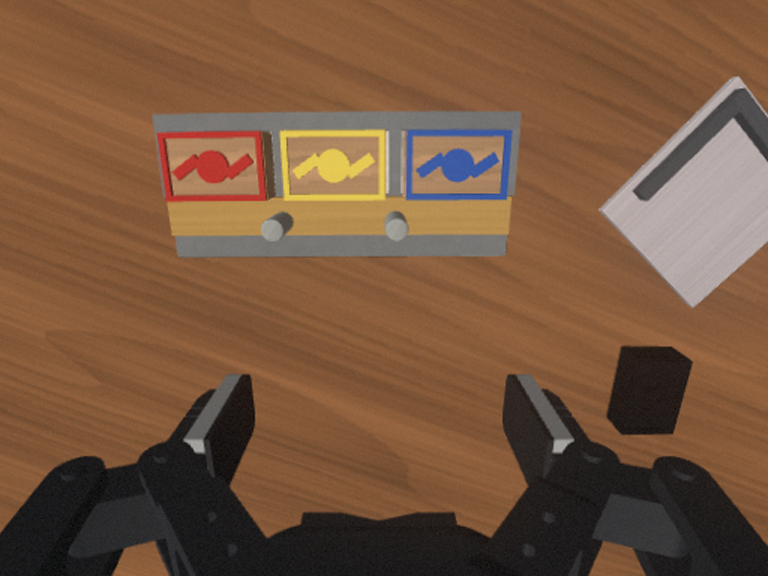

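View pics/scene9.png

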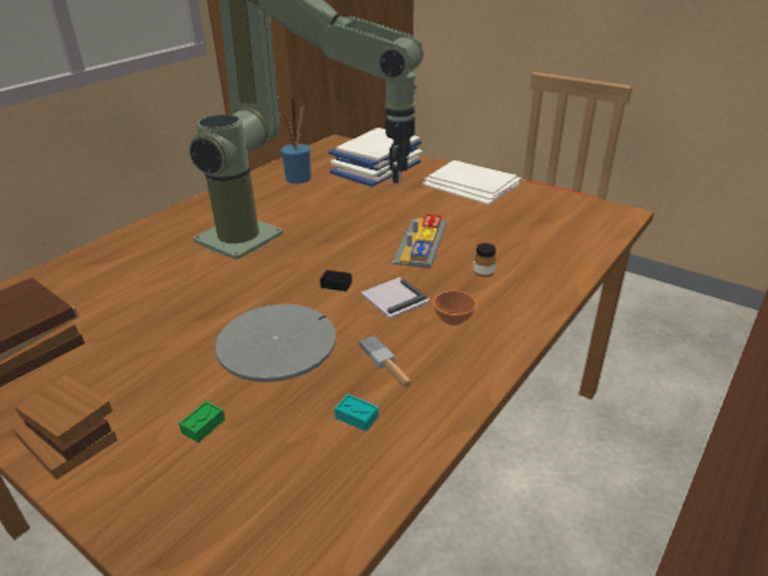

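The three blocks are squared and locked. The bowl (455,307), jar (485,260) and brush (385,360) stand where they were at the start, and the gripper is clear.

```bash
python3 -c "
from workcell import robot
print(robot.job_done()); print(robot.sense()['t'])"
```

```text
the job is handed in; nothing more can be done
None
the job is handed in; nothing more can be done
```

The job is done and handed in at about 62 s of the 210 s allowed. I drew the bar fully open, then loaded yellow, red and blue in that order. Each block was pushed against both fences of the corner, let go there, picked up again at that angle and laid in the pocket with its own slip. Then I slid the bar home.

**Registration:** all three blocks read 71.0–71.1° in the corner after release, against about 71.0° for the fences.

**Seating:** each block met the pocket floor at the same tool height (30.7–30.8 mm). In the last picture they lie flat, inked face up, at about -1 mm across the bed and 84, 1 and -84 mm along it.

**Bar:** it moved 12.0 mm from the open stop and then held against about 10 N of push. I judged "home" from that and the picture, as there was no direct reading of the joint.

**Left alone:** the bowl, ink jar, brush and the look-alikes show no change in the last scene picture, and the gripper was clear of everything.

**Disagreements:**
- My first two sightings of the jig corner differed by about 4 mm. Contact with the fences settled it.
- In the last picture red's angle read about 0.5° off the bed's. I took that as measurement noise.

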